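# Hang the magnifier in its ring holder

## Robot

A 6-joint arm with a two-finger parallel gripper is mounted at the origin on the work surface. World frame = base frame: x ahead of the robot, y to its left, z up, the work surface at z = 0. Lengths are in m, angles in rad, forces in N, time in s.
With the tool pointing down it reaches from about 0.375 to 0.975 m from the base axis. Payload 3.8 kg.
Tool frame: the origin (TCP) lies at the very end of the fingers, on their centre line; the grasp point (between the pads) lies bot.grasp_offset behind it (bot.grasp_offset is the distance from the TCP to the grasp point, in m); y points along the fingers, x is the direction in which the jaws open and shut, and the axes are right-handed (so a half turn about y gives the same grasp; the last joint's range is limited). The gripper opens to 85 mm and grips with 20 to 120 N. Pads are 22 mm wide; open, the fingers measure 114 mm over their backs; the gripper's body (76 mm by 85 mm) begins 54 mm behind the grasp point. The pads swing forward as they close: fully open they stand 13 mm farther back than shut.
Start: joints at [1.162, 0.264, 1.604, -0, 1.274, -0.037], TCP at [0.245, 0.629, 0.231] pointing down, gripper open.
Joint ranges: [-2.63, 2.63], [-0.94, 2.18], [0.31, 2.57], [-1.31, 4.45], [0, 2.66], [-2.55, 2.55]. Speed limits (rad/s): [2.57, 2.57, 3.14, 3.14, 3.14, 3.14].

## Interface

Orientations are given as a rotation vector (axis times angle).
In Python, from workcell import sensors, read_camera, job, bot gives the robot as it stands.
- The arm moves only by the tool arm_command, never from a script. Its argument "deltas" is a list of rows, each a list of 4 numbers: the shift along the tool's x, y, z in m, then the turn about the tool's y in rad. A call has 1 to 20 rows; each row shifts and turns the commanded pose from where the row before left it, along the tool's axes as they then stand; what a row does not reach is not made up. A row lasts 1/8 s, in which the tool goes at most 62.5 mm and 10.7 degrees, less where a joint would pass 70% of its speed; a pose out of reach is approached as far as the arm can. A call is refused whole if a number of a shift passes 0.0625 or a number of a turn 0.188, either way. A call with a gripper value outside its range is refused whole. "fingers" is the finger opening in m, from 0 to 0.0854, set as the call begins (left out, the last holds). The fingers move at their own pace and stop on an object; "newtons" is the grip in N (left out, the last holds). Time passes only in rows, so rows that do not move let the fingers close. It gives the time, the measured TCP pose, the force and the opening at its end, in the units of the state.
- sensors.read_state(): the state, without advancing time (a new reading comes with each control period).
- read_camera(name): name is "scene" or "top"; returns a dict with "color" (400x640x3 uint8, red, green, blue), "vfov" (degrees; the focal length in pixels is half the picture's height over the tangent of half this angle, whatever the lens; pixels are square), "cx", "cy" (the principal point, pixels), "R" (3x3) and "t" (3): a world point X has camera coordinates R X + t. Camera axes: x right, y down, z forward; pixel columns grow to the right and rows downward; lengths in m; the calibration is good to about 2 mm. A picture is of the moment at which its call begins. There is no depth.
- job.finish_job(): hands the job in, once; it reports no verdict.
The state is a dict: "time": time; "q": joint angles; "joint_vel": joint speeds; "joint_torque": joint torques, N m; "tool_pos": TCP position; "tcp_rot": TCP orientation; "wrist_force": force on the tool from outside, world axes, zero at the start; "torque": the same for the moment, N m; "width": opening from 0.0 (shut) to 1.0 (fully open).
Only numpy, scipy, OpenCV 4.12 (cv2) and the standard library are available. Lean on these libraries where they do the work, as an engineer would, in place of code of your own. Each camera call takes 0.05 s, during which the arm holds its last target.

## Task

Put the hand magnifier away in the ring holder on the lab stand: its handle goes down through the ring from above, then push the magnifier down, without ramming it, until its metal collar sits fully home on the ring. Leave the slide box, the oil bottle, the pen pot and the dishes where they are.

Things in the scene. Friction and masses are not known exactly. Their poses are not given: they have to be found in the camera images.
- mag_grip (a point): hand magnifier, 196 mm long, 0.2 to 0.33 kg: round black handle (24 mm diameter), steel collar (34 mm diameter, 7 mm thick), steel-rimmed lens (76 mm diameter, 12 mm thick). At the start it slopes 0.23 rad, lens up on the slide box's edge, handle end on the desk. This point: on the handle's axis, 35 mm from the collar. x axis along the handle to the lens, y in the lens's plane, z square to it
- mag_collar (a point): centre of the underside of the magnifier's steel collar (the face that comes to sit on the ring); axes as mag_grip. The centre of mass lies on the axis, about 8 mm from here towards the lens
- mag_tip (a point): end of the magnifier's handle, on its axis, 112 mm from the collar's underside: square, with a 1.5 mm bevel; axes as mag_grip
- mag_rim (a point): the point of the lens rim farthest from the handle, on the axis, 84 mm beyond the collar's underside: the top when the magnifier hangs in the ring; axes as mag_grip
- ring_top (a point): centre of the top face of the steel ring holder, 145 mm above the desk: 42 mm across outside, bore 26 mm, 24 mm tall, square-edged, open below. Three sprung rubber lips half-way down the bore close to 21 mm and grip the handle: pushing past them takes up to about 18 N at first, then about 1 to 6 N beyond its weight, so it stays where it is left. z axis up the ring's axis, x towards the stand's rod
- stand: heavy lab stand that carries the ring, fixed. Origin on the desk under the ring's centre, axes as ring_top. Grey base plate 200 (x) x 140 (y) x 12 mm, from x = -60 to 140 mm; upright rod 12 mm thick, 262 mm high, at x = 100 mm; a boss head at the ring's height joins rod and ring
- slidebox_mid (a point): centre of the blue slide storage box, 98 (x) x 115 (y) x 40 mm, 0.55 kg, loose; the magnifier's lens rests on the middle of its -x edge. Leave it where it is
- oil_mid (a point): centre of the small amber oil bottle, 34 mm diameter, 75 mm high, loose bystander
- pot_mid (a point): centre of the yellow pot with pens, 80 mm diameter, 95 mm high (pens to 155 mm), loose bystander
- dishes_mid (a point): centre of the stack of three clear dishes, 90 mm diameter, 44 mm high, loose bystander

How it is judged:
By the outcome, as a careful person would: the job done as asked, in the order asked, and still so for the second after the job is handed in, with the robot touching nothing.
It also fails if it takes over 61 s, if anything falls off the work surface, if the arm or the gripper's body presses on something with over 40 N, if the wrist force passes 120 N, or if a joint passes its speed limit or range.

## Working session

There is one attempt and no reset: what is moved stays moved. The work goes in short steps, Python scripts to look and compute and a tool call to move; the robot and the scene stay as the last step left them, time stands still between calls to the robot, and variables do not carry over. Pictures are saved under pics/ and viewed, and the job is handed in when it is done.

Besides the shell and the picture viewer there is one more tool, called after "Call:" as name(argument=value, ...), one argument or row to a line, values as JSON. arm_command: Moves the arm, as the interface text tells. Its arguments: {"type":"object","properties":{"deltas":{"type":"array"},"fingers":{"type":"number"},"newtons":{"type":"number"}},"required":["deltas"]}

```bash
mkdir -p pics; ls; python3 - <<'E'
from workcell import sensors, read_camera, job, bot
import cv2
s=sensors.read_state()
for k,v in s.items(): print(k,v)
print([a for a in dir(bot) if a[0]!='_'], bot.grasp_offset)
for n in("scene","top"):
    c=read_camera(n); cv2.imwrite(f"pics/{n}0.png",c["color"][:,:,::-1])
    print(n,c["vfov"],c["cx"],c["cy"],c["R"].tolist() if hasattr(c["R"],'tolist') else c["R"],c["t"])
E
```

```text
pics
time 0.0
q [ 1.16210991e+00  2.64786980e-01  1.60536631e+00 -4.30261160e-05
  1.27369271e+00 -3.68755739e-02]
joint_vel [-0.00074972 -0.00015008  0.0008936   0.00011934 -0.00016268  0.00179588]
joint_torque [-4.71199382e-04 -5.15112233e+01 -3.67312181e+01 -8.73100589e-05
  1.29751328e-02  5.45821069e-05]
tool_pos [0.24494073 0.62821167 0.22994338]
tcp_rot [-1.36372827 -0.9297218   0.93283154]
wrist_force [0.58887494 0.34138553 0.46273076]
torque [0.04253206 0.00237849 0.01839329]
width 1.000500406707119
['MotionError', 'grasp_offset'] 0.0187
scene 46.30921378343593 320.527037386568 199.31915565898797 [[-0.6090602594588567, 0.7929708843469986, 0.015581300518530709], [0.6184959837206094, 0.48716537581306296, -0.616548955664019], [-0.4964960407388819, -0.3658784951139595, -0.7871623773680742]] [ 0.42623737 -0.28090305  1.40224659]
top 47.136165563468516 321.779697848765 212.0964521670326 [[0.020625240643851964, -0.999760683017307, 0.007292197278661689], [-0.9876174343990336, -0.021508202933589866, -0.1554001302368772], [0.15551978240550005, -0.003996736085261932, -0.9878246926359002]] [-0.10010151  0.59914216  1.10316768]
```

View pics/scene0.png

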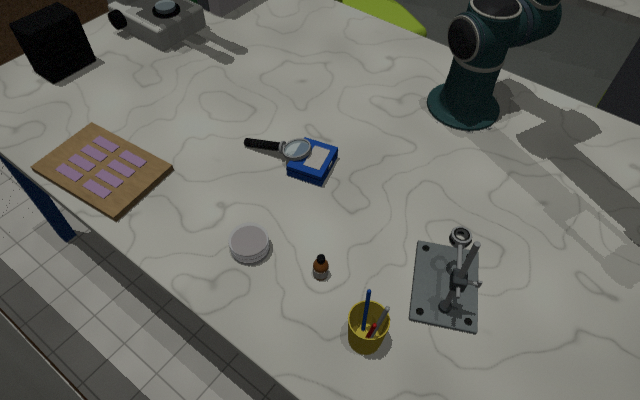

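View pics/top0.png

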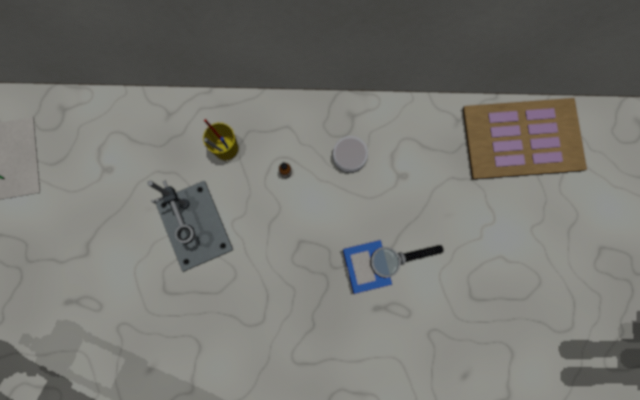

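```bash
python3 - <<'E'
import cv2
t=cv2.imread("pics/top0.png");s=cv2.imread("pics/scene0.png")
def crop(im,x,y,w,h,k,n): cv2.imwrite("pics/"+n,cv2.resize(im[y:y+h,x:x+w],None,fx=k,fy=k,interpolation=cv2.INTER_CUBIC))
crop(t,330,220,130,90,6,"a1.png")
crop(t,140,170,110,110,5,"a2.png")
crop(s,230,120,120,80,6,"a3.png")
crop(s,395,215,110,125,4.7,"a4.png")
E
```

```text
(no output)
```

View pics/a1.png

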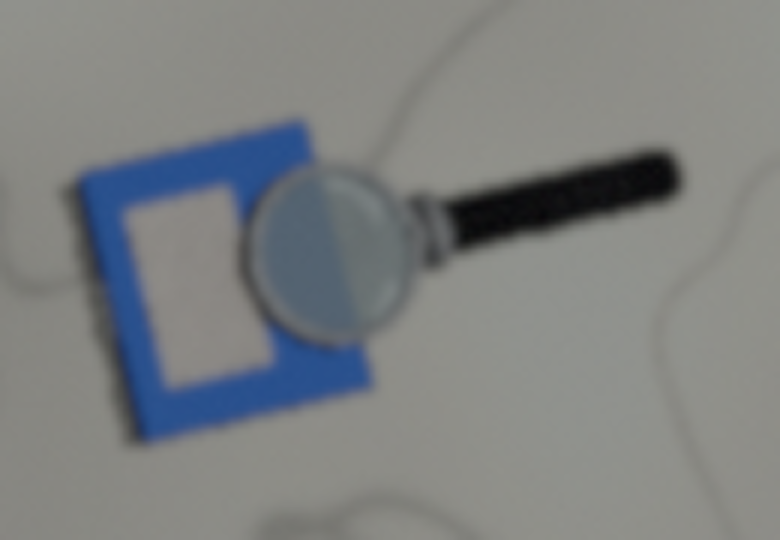

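View pics/a2.png

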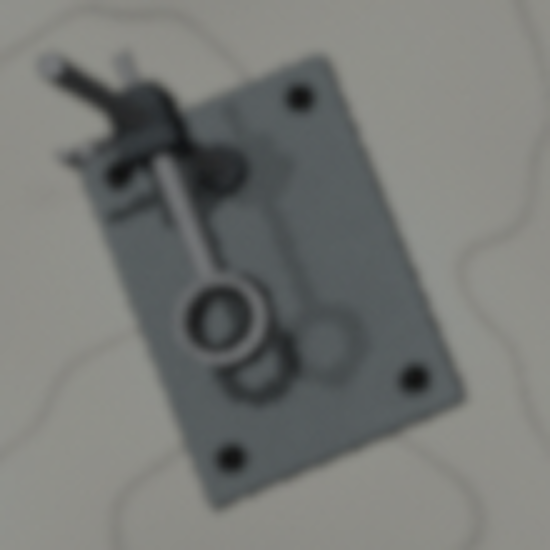

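View pics/a3.png

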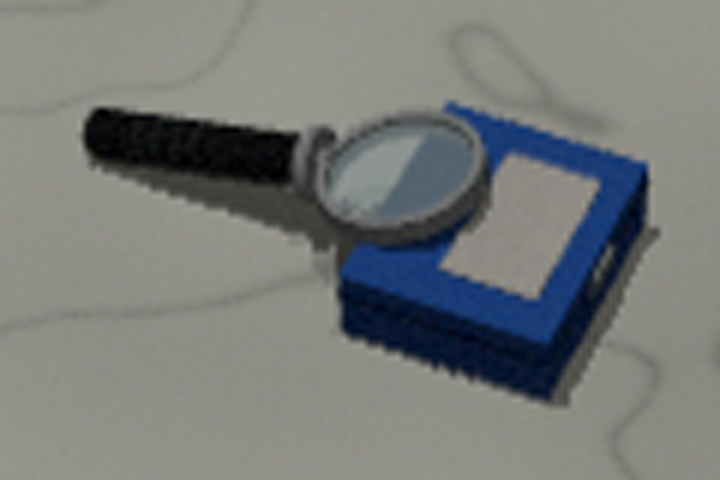

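View pics/a4.png

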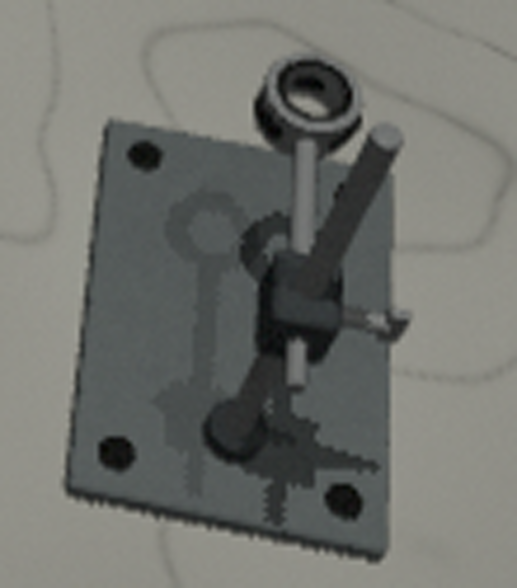

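```bash
cat > h.py <<'E'
import numpy as np,cv2
from workcell import sensors, read_camera, bot
def proj(c,X):
    p=np.atleast_2d(X)@np.array(c["R"]).T+np.array(c["t"]); f=200/np.tan(np.radians(c["vfov"]/2))
    return p[:,:2]/p[:,2:]*f+[c["cx"],c["cy"]]
def ray(c,uv,z):
    f=200/np.tan(np.radians(c["vfov"]/2));R=np.array(c["R"])
    d=R.T@np.array([(uv[0]-c["cx"])/f,(uv[1]-c["cy"])/f,1]);C=-R.T@np.array(c["t"])
    return C+d*(z-C[2])/d[2]
def cyl(A,B,r,n=24):
    a=(B-A)/np.linalg.norm(B-A);u=np.cross(a,[.3,.5,.8]);u/=np.linalg.norm(u);v=np.cross(a,u)
    t=np.linspace(0,2*np.pi,n,endpoint=False);o=r*(np.outer(np.cos(t),u)+np.outer(np.sin(t),v))
    return np.vstack([A+o,B+o])
def axes(yaw,pitch):
    x=np.array([np.cos(yaw)*np.cos(pitch),np.sin(yaw)*np.cos(pitch),np.sin(pitch)])
    z=np.array([-np.cos(yaw)*np.sin(pitch),-np.sin(yaw)*np.sin(pitch),np.cos(pitch)])
    return x,np.cross(z,x),z
def hull(p): return cv2.convexHull(p.astype(np.float32))
E
python3 - <<'E'
from h import *
from scipy.optimize import least_squares
cams={n:read_camera(n) for n in("scene","top")}
T,S=cams["top"],cams["scene"]
rt,rs=(184.2,233.2),(460.4,234.4)
print("ring",ray(T,rt,.145),ray(S,rs,.145))
# handle masks
boxes={"top":(395,235,460,275),"scene":(235,130,282,160)}
obs={}
for n,(x0,y0,x1,y1) in boxes.items():
    g=cams[n]["color"].max(2)[y0:y1,x0:x1]; m=(g<50).astype(np.uint8)
    _,l,st,ce=cv2.connectedComponentsWithStats(m); k=1+np.argmax(st[1:,4]); 
    print(n,st[k],ce[k]+[x0,y0]); pts=np.argwhere(l==k)[:,::-1]+[x0,y0]
    obs[n]=(pts.mean(0),pts,cv2.minAreaRect(pts.astype(np.float32)))
    print(obs[n][2])
lens={"top":(384.6,261.75),"scene":(230+403.5/6-.5,120+177.5/6-.5)}
def model(p):
    x,y,z=axes(p[2],.23);tip=np.array([p[0],p[1],.0117]);return tip,x,y,z
def res(p,w=True):
    tip,x,y,z=model(p);r=[]
    for n,c in cams.items():
        q=hull(proj(c,cyl(tip,tip+.112*x,.012)));M=cv2.moments(q)
        h=np.array([M["m10"],M["m01"]])/M["m00"]
        L=tip+.158*x; q=hull(proj(c,cyl(L-.006*z,L+.006*z,.038)))[:,0]
        l=(q.max(0)+q.min(0))/2
        r+=[h-obs[n][0],l-lens[n]]
    return np.concatenate(r)
s=least_squares(res,[.42,-.35,1.6]); print(s.x,res(s.x).round(2))
tip,x,y,z=model(s.x);print("tip",tip,"collar",tip+.112*x,"grip",tip+.077*x)
np.save("mag.npy",s.x)
for n,c in cams.items():
    im=cv2.resize(c["color"][:,:,::-1],None,fx=4,fy=4,interpolation=cv2.INTER_CUBIC)
    L=tip+.158*x
    for P in(cyl(tip,tip+.112*x,.012),cyl(L-.006*z,L+.006*z,.038),cyl(tip+.112*x,tip+.119*x,.017)):
        q=hull((proj(c,P)+.5)*4-.5).astype(int);cv2.polylines(im,[q],True,(0,255,0),1)
    x0,y0={"top":(330,225),"scene":(230,120)}[n]
    cv2.imwrite(f"pics/ov_{n}.png",im[y0*4:y0*4+320,x0*4:x0*4+520])
    R=(ray(T,rt,.145)+ray(S,rs,.145))/2
    im=cv2.resize(c["color"][:,:,::-1],None,fx=6,fy=6,interpolation=cv2.INTER_CUBIC)
    for r,dz in((.021,0),(.013,0),(.021,.024)):
        P=cyl(R-[0,0,dz],R-[0,0,dz+.001],r)[:24];cv2.polylines(im,[((proj(c,P)+.5)*6-.5).astype(int)[:,None]],True,(0,255,0),1)
    x0,y0={"top":(160,205),"scene":(430,210)}[n]
    cv2.imwrite(f"pics/ovr_{n}.png",im[y0*6:y0*6+360,x0*6:x0*6+360])
E
python3 -c "
import cv2,numpy as np
a=[cv2.imread('pics/ov_%s.png'%n) for n in('top','scene')];cv2.imwrite('pics/b1.png',np.vstack(a)[:600])
a=[cv2.imread('pics/ovr_%s.png'%n) for n in('top','scene')];cv2.imwrite('pics/b2.png',np.hstack(a))"
```

```text
ring [0.53040764 0.22448931 0.145     ] [0.53526979 0.22527836 0.145     ]
top [ 10  11  38  15 266] [423.08270677 252.70676692]
((423.52947998046875, 252.61769104003906), (7.276068687438965, 37.593021392822266), 75.96376037597656)
scene [  9   8  36  13 310] [261.47096774 144.1516129 ]
((261.1790466308594, 144.1572265625), (34.89121627807617, 8.987133026123047), 7.594643592834473)
[ 0.48101141 -0.40457292  1.51196052] [ 5.79 -6.13 -3.39  0.5   1.75  8.83  2.39 -3.9 ]
tip [ 0.48101141 -0.40457292  0.0117    ] collar [ 0.48742379 -0.29571098  0.03723348] grip [ 0.48541992 -0.32973033  0.02925427]
```

View pics/b1.png

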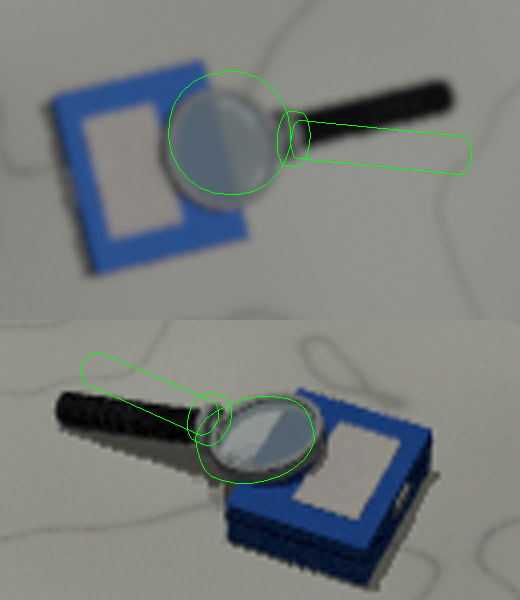

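View pics/b2.png

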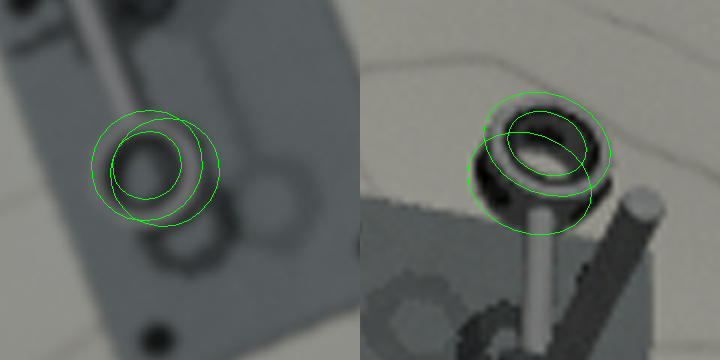

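```bash
sed -i 's/np.float32/np.float64/' h.py; sed -i 's/def hull(p): .*/def hull(p): return p[__import__("scipy.spatial").spatial.ConvexHull(p).vertices][:,None]/' h.py
cat > fit.py <<'E'
from h import *
from scipy.optimize import least_squares
cams={n:read_camera(n) for n in("scene","top")}
T,S=cams["top"],cams["scene"]
obs={"top":np.array([423.3,252.66]),"scene":np.array([261.4,144.15])}
def cen(q):
    q=q[:,0];a=q;b=np.roll(q,-1,0);w=a[:,0]*b[:,1]-b[:,0]*a[:,1];return ((a+b)*w[:,None]).sum(0)/3/w.sum()
lens={"top":(384.6,261.75),"scene":(230+403.5/6-.5,120+177.5/6-.5)}
def model(p):
    x,y,z=axes(p[2],.23);tip=np.array([p[0],p[1],.0117]);return tip,x,y,z
def res(p,w=True):
    tip,x,y,z=model(p);r=[]
    for n,c in cams.items():
        h=cen(hull(proj(c,cyl(tip,tip+.112*x,.012))))
        L=tip+.158*x; q=hull(proj(c,cyl(L-.006*z,L+.006*z,.038)))[:,0]
        l=(q.max(0)+q.min(0))/2
        r+=[h-obs[n],l-lens[n]]
    return np.concatenate(r)
s=least_squares(res,[.42,-.35,1.6],diff_step=1e-3); print(s.x,res(s.x).round(2))
tip,x,y,z=model(s.x);print("tip",tip,"collar",tip+.112*x,"grip",tip+.077*x)
np.save("mag.npy",s.x)
a=[]
for n,c in cams.items():
    im=cv2.resize(c["color"][:,:,::-1],None,fx=4,fy=4,interpolation=cv2.INTER_CUBIC)
    L=tip+.158*x
    for P in(cyl(tip,tip+.112*x,.012),cyl(L-.006*z,L+.006*z,.038),cyl(tip+.112*x,tip+.119*x,.017)):
        q=((hull(proj(c,P))+.5)*4-.5).astype(int);cv2.polylines(im,[q],True,(0,255,0),1)
    x0,y0={"top":(330,225),"scene":(230,120)}[n]
    a.append(im[y0*4:y0*4+290,x0*4:x0*4+520])
cv2.imwrite("pics/b1b.png",np.vstack(a))
a=[]
for n,c in cams.items():
    im=c["color"][:,:,::-1]; x0,y0={"top":(170,218),"scene":(443,217)}[n]
    a.append(cv2.resize(im[y0:y0+34,x0:x0+34],None,fx=11,fy=11,interpolation=cv2.INTER_CUBIC))
im=np.hstack(a);im=cv2.convertScaleAbs(im,alpha=1.5);cv2.imwrite("pics/b3.png",im)
E
python3 fit.py
```

```text
[ 0.52250721 -0.39656158  1.83761158] [ 1.54 -0.35 -0.57 -0.77 -1.1  -0.6   1.27 -0.6 ]
tip [ 0.52250721 -0.39656158  0.0117    ] collar [ 0.49375484 -0.29136965  0.03723348] grip [ 0.50273996 -0.32424213  0.02925427]
```

View pics/b1b.png

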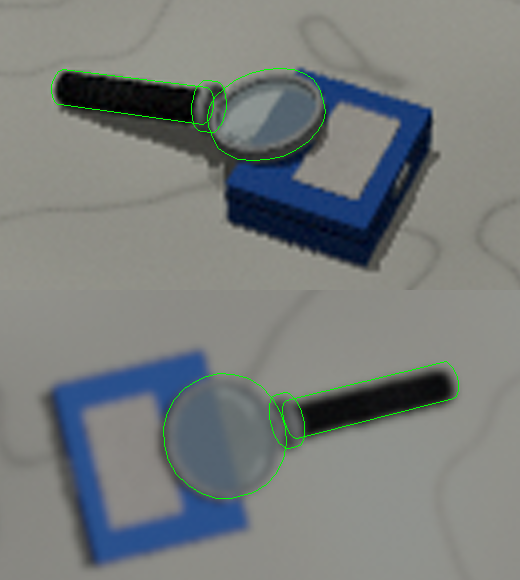

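View pics/b3.png

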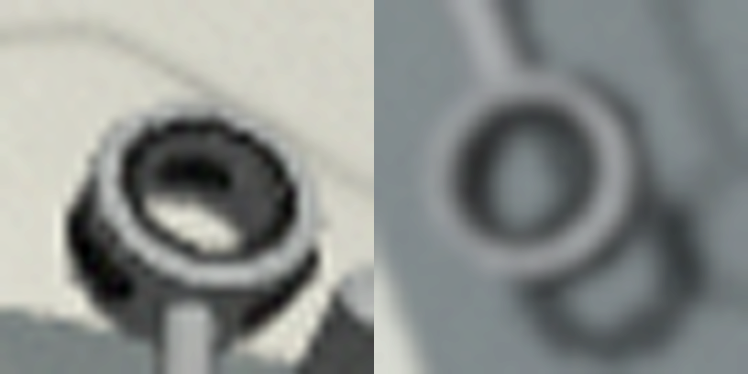

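```bash
python3 - <<'E'
from h import *
from scipy.optimize import least_squares
T,S=read_camera("top"),read_camera("scene")
rt,rs=(184.27,233.4),(461.45,234.1)
print("ring",ray(T,rt,.145),ray(S,rs,.145))
f=lambda X:np.r_[proj(T,X)[0]-rt,proj(S,X)[0]-rs]
s=least_squares(f,[.53,.22,.145]);print(s.x,s.fun)
# rod base/base-plate corners direction: bosses ; x-axis yaw from arm rod in top
print(ray(T,((160+.5)/5-.5+140,(150+.5)/5-.5+170),.145))
# base corners a2: top right (327,55), right(465,395), bottom(215,508)
P=[ray(T,((u+.5)/5-.5+140,(v+.5)/5-.5+170),.012)[:2] for u,v in((327,55),(465,395),(215,508))]
print(P,np.linalg.norm(P[0]-P[1]),np.linalg.norm(P[1]-P[2]))
d=P[0]-P[1];yaw=np.arctan2(d[1],d[0]);ex=d/np.linalg.norm(d);ey=np.array([-ex[1],ex[0]]);print(yaw)
mid=(P[1]+P[2])/2; print("stand origin est",mid+.06*ex)
st=sensors.read_state()
from scipy.spatial.transform import Rotation as Ro
print(Ro.from_rotvec(st["tcp_rot"]).as_matrix().round(3))
E
```

```text
ring [0.529955   0.22430003 0.145     ] [0.53330182 0.22661376 0.145     ]
[0.53024102 0.2259019  0.14077173] [-0.15884091  0.06326835 -0.1511133  -0.00637037]
[0.60727759 0.25857767 0.145     ]
[array([0.683239  , 0.21894284]), array([0.50746389, 0.13800357]), array([0.44767419, 0.26138902])] 0.19351499755823628 0.13710863410281968
0.4315270894547587
stand origin est [0.53206872 0.22479179]
[[ 0.363 -0.    -0.932]
 [ 0.932 -0.     0.363]
 [-0.    -1.     0.   ]]
```

```bash
cat >> h.py <<'E'
from scipy.spatial.transform import Rotation as Ro
def st():
    s=sensors.read_state();R=Ro.from_rotvec(s["tcp_rot"]).as_matrix();return s,np.array(s["tool_pos"]),R
def to(X,jaw=None):
    s,p,R=st();d=R.T@(np.array(X)-p)
    a=np.arctan2(R[1,0],R[0,0]);print("t",round(s["time"],2),"pos",p.round(4),"jaw",round(a,4),"F",np.array(s["wrist_force"]).round(2),"w",round(s["width"],3),"tool delta",d.round(4),"n>=",np.abs(d).max()/.06)
    if jaw is not None:
        t=-(jaw-a);t=(t+np.pi/2)%np.pi-np.pi/2;print("turn",round(t,4))
E
python3 - <<'E'
from h import *
p=np.load("mag.npy");x,y,z=axes(p[2],.23);L=np.array([p[0],p[1],.0117])+.158*x;print("lens",L)
to([L[0],L[1],.22],.2668)
E
```

```text
lens [ 0.48194583 -0.24816582  0.04772045]
t 0.4 pos [0.2452 0.6288 0.2311] jaw 1.199 F [ 0.32  0.14 -0.  ] w 1.002 tool delta [-0.731   0.0113 -0.5392] n>= 12.183795307609905
turn 0.9322
```

Call:
arm_command(
  deltas=[
    [-0.0457,0.0007,-0.0337,0],
    [-0.0457,0.0007,-0.0337,0],
    [-0.0457,0.0007,-0.0337,0],
    [-0.0457,0.0007,-0.0337,0],
    [-0.0457,0.0007,-0.0337,0],
    [-0.0457,0.0007,-0.0337,0],
    [-0.0457,0.0007,-0.0337,0],
    [-0.0457,0.0007,-0.0337,0],
    [-0.0457,0.0007,-0.0337,0],
    [-0.0457,0.0007,-0.0337,0],
    [-0.0457,0.0007,-0.0337,0],
    [-0.0457,0.0007,-0.0337,0],
    [-0.0457,0.0007,-0.0337,0],
    [-0.0457,0.0007,-0.0337,0],
    [-0.0457,0.0007,-0.0337,0],
    [-0.0457,0.0007,-0.0337,0],
  ],
  fingers=0.0854,
)

```text
time: 2.4
tool_pos: [0.4823, -0.2503, 0.2204]
tcp_rot: [-1.363, -0.931, 0.93]
wrist_force: [0.3, -0.2, -0.3]
width: 0.999
```

Call:
arm_command(
  deltas=[
    [0,0,0,0.18],
    [0,0,0,0.18],
    [0,0,0,0.18],
    [0,0,0,0.18],
    [0,0,0,0.18],
    [0,0,0,0.032],
    [0,0,0,0],
  ],
)

```text
time: 3.28
tool_pos: [0.482, -0.2482, 0.2202]
tcp_rot: [-1.561, -0.212, 0.211]
wrist_force: [-1.5, -0.2, -0.1]
width: 1.006
```

```bash
python3 - <<'E'
from h import *
to([.4819,-.2482,.12],.2668)
a=[]
for n in("scene","top"):
    c=read_camera(n);im=c["color"][:,:,::-1];cv2.imwrite(f"pics/{n}1.png",im)
    q=proj(c,st()[1])[0].astype(int);print(n,q)
    x0,y0=max(q[0]-45,0),max(q[1]-45,0);a.append(cv2.resize(im[y0:y0+90,x0:x0+90],(400,400),interpolation=cv2.INTER_CUBIC))
cv2.imwrite("pics/c1.png",np.hstack(a))
E
```

```text
t 3.27 pos [ 0.482  -0.2482  0.2202] jaw 0.2694 F [-1.54 -0.22 -0.11] w 1.006 tool delta [-1.000e-04  1.002e-01  1.000e-04] n>= 1.6697267901682775
turn 0.0026
scene [294  95]
top [397 257]
```

View pics/c1.png

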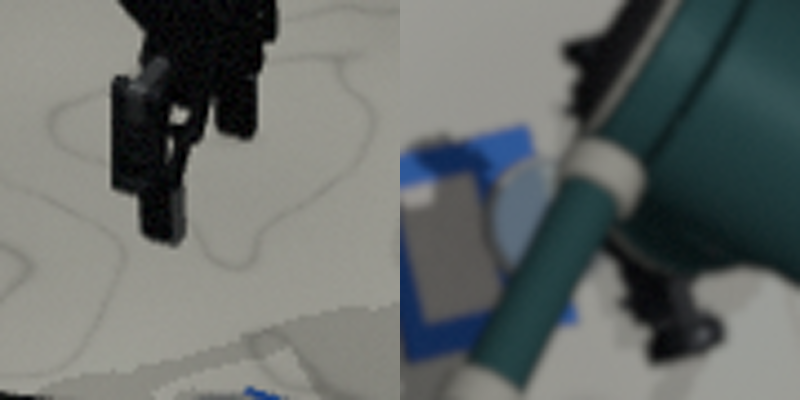

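```bash
python3 - <<'E'
from h import *
c=read_camera("scene");s,p,R=st()
print(s["time"])
for dz in(0,.005,.01,.015,.02):
  for d in (.0427,.055):
    print(dz,d,proj(c,[p+R[:,0]*d+[0,0,dz]+R[:,2]*k for k in(-.011,.011)]).round(1).tolist(), proj(c,[p-R[:,0]*d+[0,0,dz]+R[:,2]*k for k in(-.011,.011)]).round(1).tolist())
im=cv2.imread("pics/scene1.png")
cv2.imwrite("pics/c2.png",cv2.resize(im[55:115,265:325],(600,600),interpolation=cv2.INTER_CUBIC)*2)
E
```

```text
3.425
0 0.0427 [[282.1, 105.7], [291.0, 108.3]] [[297.4, 83.7], [305.9, 86.1]]
0 0.055 [[279.8, 109.1], [288.7, 111.6]] [[299.5, 80.7], [308.0, 83.0]]
0.005 0.0427 [[282.0, 104.0], [290.9, 106.6]] [[297.3, 82.0], [305.9, 84.3]]
0.005 0.055 [[279.7, 107.3], [288.6, 109.9]] [[299.4, 79.0], [308.0, 81.3]]
0.01 0.0427 [[281.9, 102.3], [290.8, 104.8]] [[297.3, 80.3], [305.9, 82.6]]
0.01 0.055 [[279.5, 105.6], [288.5, 108.2]] [[299.4, 77.3], [307.9, 79.6]]
0.015 0.0427 [[281.8, 100.5], [290.7, 103.1]] [[297.2, 78.5], [305.9, 80.9]]
0.015 0.055 [[279.4, 103.9], [288.4, 106.5]] [[299.4, 75.5], [307.9, 77.8]]
0.02 0.0427 [[281.7, 98.8], [290.7, 101.3]] [[297.2, 76.8], [305.8, 79.1]]
0.02 0.055 [[279.3, 102.1], [288.3, 104.7]] [[299.3, 73.8], [307.9, 76.1]]
```

View pics/c2.png

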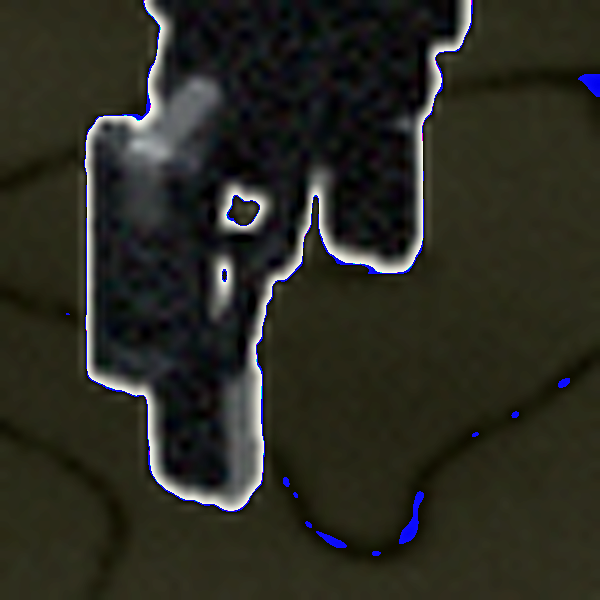

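Call:
arm_command(
  deltas=[
    [0,0.05,0,0],
    [0,0.05,0,0],
    [0,0.04,0,0],
    [0,0.025,0,0],
    [0,0.015,0,0],
    [0,0.005,0,0],
    [0,0,0,0],
  ],
)

```text
time: 4.3
tool_pos: [0.4825, -0.2486, 0.0357]
tcp_rot: [-1.561, -0.21, 0.209]
wrist_force: [-0.4, 0.0, -0.0]
width: 0.998
```

```bash
python3 - <<'E'
from h import *
to([.4819,-.2482,.0315],.2668)
a=[]
for n in("scene","top"):
    c=read_camera(n);im=c["color"][:,:,::-1]
    q=proj(c,st()[1])[0].astype(int)
    x0,y0=max(q[0]-30,0),max(q[1]-35,0);a.append(cv2.resize(im[y0:y0+60,x0:x0+60],(400,400),interpolation=cv2.INTER_CUBIC))
cv2.imwrite("pics/d1.png",cv2.convertScaleAbs(np.hstack(a),alpha=1.6))
E
```

```text
t 4.3 pos [ 0.4825 -0.2486  0.0357] jaw 0.2672 F [-0.36  0.   -0.01] w 0.998 tool delta [-0.0005  0.0042  0.0005] n>= 0.07001186779095399
turn 0.0004
```

View pics/d1.png

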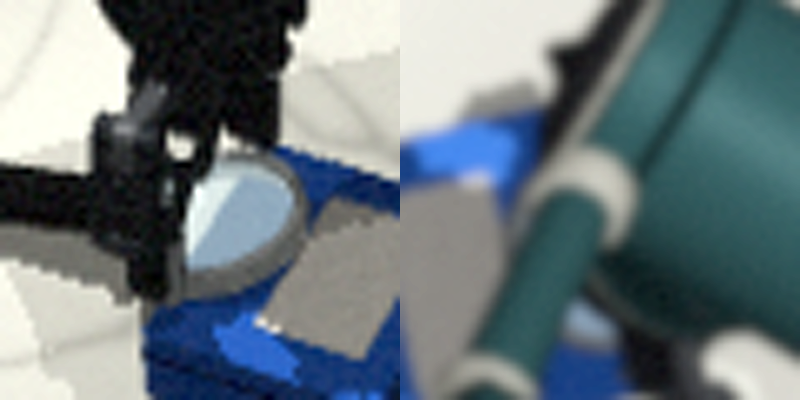

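Call:
arm_command(
  deltas=[
    [0,0.0042,0,0],
    [0,0,0,0],
    [0,0,0,0],
    [0,0,0,0],
    [0,0,0,0],
    [0,0,0,0],
  ],
  fingers=0.07,
  newtons=25,
)

```text
time: 5.15
tool_pos: [0.484, -0.2493, 0.0339]
tcp_rot: [-1.563, -0.212, 0.207]
wrist_force: [-2.4, 1.6, 10.7]
width: 0.88
```

```bash
python3 - <<'E'
from h import *
to([.4819,-.2482,.0315],.2668);print(st()[0]["width"]*.0854)
c=read_camera("scene");im=c["color"][:,:,::-1]
cv2.imwrite("pics/d2.png",cv2.convertScaleAbs(cv2.resize(im[115:195,230:350],None,fx=6,fy=6,interpolation=cv2.INTER_CUBIC),alpha=1.6))
E
```

```text
t 5.15 pos [ 0.484  -0.2493  0.0339] jaw 0.2669 F [-2.35  1.6  10.67] w 0.88 tool delta [-0.0017  0.0024  0.0016] n>= 0.04044918608297326
turn 0.0001
0.07513974226049674
```

View pics/d2.png

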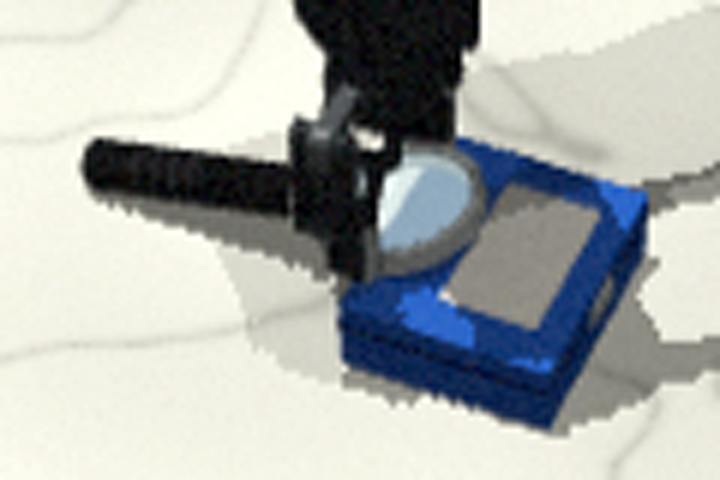

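Call:
arm_command(
  deltas=[
    [0,-0.003,0,0],
    [0,-0.01,0,0],
    [0,-0.02,0,0],
    [0,-0.03,0,0],
    [0,-0.04,0,0],
    [0,-0.04,0,0],
    [0,-0.04,0,0],
    [0,-0.03,0,0],
    [0,-0.01,0,0],
    [0,0,0,0],
  ],
)

```text
time: 6.45
tool_pos: [0.4818, -0.2481, 0.2537]
tcp_rot: [-1.561, -0.21, 0.21]
wrist_force: [-0.4, -0.9, -2.6]
width: 0.877
```

```bash
python3 - <<'E'
from h import *
to([.4819,-.2482,.25],.2668);print(st()[0]["width"]*.0854)
a=[]
for n in("scene","top"):
    c=read_camera(n);im=c["color"][:,:,::-1];cv2.imwrite(f"pics/{n}3.png",im)
    q=proj(c,st()[1])[0].astype(int);print(n,q)
    x0,y0=max(q[0]-60,0),max(q[1]-60,0);a.append(cv2.resize(im[y0:y0+120,x0:x0+120],(400,400),interpolation=cv2.INTER_CUBIC))
cv2.imwrite("pics/e1.png",cv2.convertScaleAbs(np.hstack(a),alpha=1.5))
E
```

```text
t 6.45 pos [ 0.4818 -0.2481  0.2537] jaw 0.267 F [-0.36 -0.93 -2.63] w 0.877 tool delta [ 0.0001  0.0037 -0.0001] n>= 0.06230927069423711
turn 0.0002
0.0748886037063949
scene [294  84]
top [400 256]
```

View pics/e1.png

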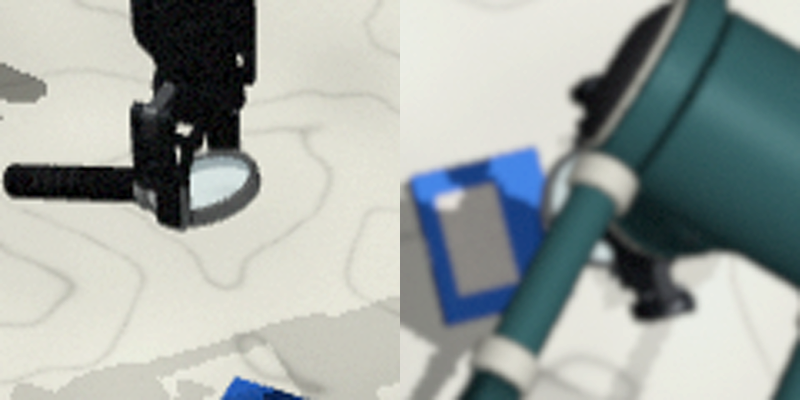

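Call:
arm_command(
  deltas=[
    [0,0,0,0],
    [0,0,0,0],
    [0,0.05,0,0],
    [0,-0.06,0,0],
    [0,-0.03,0,0],
    [0,0,0,0],
    [0,0,0,0],
  ],
  newtons=20,
)

```text
time: 7.42
tool_pos: [0.4817, -0.2481, 0.2929]
tcp_rot: [-1.56, -0.209, 0.21]
wrist_force: [-0.6, -0.1, -3.2]
width: 0.873
```

```bash
cat > look.py <<'E'
import sys
from h import *
n=sys.argv[1];out=sys.argv[2];w=int(sys.argv[3]) if len(sys.argv)>3 else 60
to([.4819,-.2482,.25]);print(st()[0]["width"]*.0854)
a=[]
for n in n.split(","):
    c=read_camera(n);im=c["color"][:,:,::-1];cv2.imwrite(f"pics/raw_{n}_{out}.png",im)
    q=proj(c,st()[1])[0].astype(int)
    x0,y0=max(q[0]-w,0),max(q[1]-w,0);print(n,q,"origin",x0,y0,"scale",400/(2*w));a.append(cv2.resize(im[y0:y0+2*w,x0:x0+2*w],(400,400),interpolation=cv2.INTER_CUBIC))
cv2.imwrite(f"pics/{out}.png",cv2.convertScaleAbs(np.hstack(a),alpha=1.5))
E
python3 look.py scene f1
```

```text
t 7.42 pos [ 0.4817 -0.2481  0.2929] jaw 0.267 F [-0.62 -0.06 -3.22] w 0.873 tool delta [ 0.0003  0.0429 -0.0002] n>= 0.7156860314358695
0.07455299915696093
scene [293  69] origin 233 9 scale 3.3333333333333335
```

View pics/f1.png

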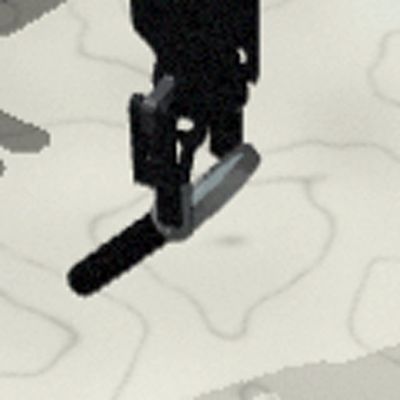

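Call:
arm_command(
  deltas=[
    [0,0.06,0,0],
    [0,-0.06,0,0],
    [0,0,0,0],
    [0,0.06,0,0],
    [0,-0.06,0,0],
    [0,0,0,0],
    [0,0,0,0],
  ],
  newtons=20,
)

```text
time: 8.35
tool_pos: [0.4851, -0.2501, 0.2971]
tcp_rot: [-1.566, -0.215, 0.205]
wrist_force: [-0.4, 0.7, -1.6]
width: 0.874
```

```bash
python3 look.py scene f2
```

```text
t 8.35 pos [ 0.4851 -0.2501  0.2971] jaw 0.267 F [-0.4   0.73 -1.6 ] w 0.874 tool delta [-0.0028  0.0471  0.003 ] n>= 0.7849192726395355
0.07462334344820946
scene [291  68] origin 231 8 scale 3.3333333333333335
```

View pics/f2.png

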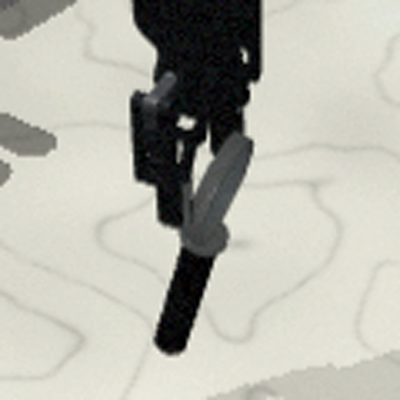

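```bash
python3 - <<'E'
from h import *
print(st()[0]["q"].round(3)); to([.5318,.2252,.35],.43+1.571); to([.5318,.2252,.35],.43)
E
```

```text
[-0.522 -0.022  1.802  0.     1.354 -0.789]
t 8.4 pos [ 0.4849 -0.2499  0.297 ] jaw 0.267 F [ 0.71  0.73 -2.69] w 0.874 tool delta [ 0.1709 -0.0544  0.4457] n>= 7.427501121835614
turn 1.4076
t 8.4 pos [ 0.4849 -0.2499  0.297 ] jaw 0.267 F [ 0.71  0.73 -2.69] w 0.874 tool delta [ 0.1709 -0.0544  0.4457] n>= 7.427501121835614
turn -0.163
```

Call:
arm_command(
  deltas=[
    [0,-0.03,0.02,0],
    [0.01,-0.03,0.04,0],
    [0.02,0,0.05,0],
    [0.021,0,0.055,0],
    [0.021,0,0.055,0],
    [0.021,0,0.055,0],
    [0.021,0,0.055,0],
    [0.021,0,0.05,0],
    [0.018,0,0.036,0],
    [0.01,0,0.02,0],
    [0.008,0,0.01,0],
    [0,0.05,0,0],
    [0,-0.05,0,0],
    [0,0,0,0],
    [0,0,0,0],
  ],
)

```text
time: 10.28
tool_pos: [0.5315, 0.227, 0.3567]
tcp_rot: [-1.56, -0.213, 0.204]
wrist_force: [0.6, -0.5, -2.5]
width: 0.873
```

```bash
python3 look.py scene,top g1 70;python3 -c "
from h import *
to([.5318,.2252,.36])"
```

```text
t 10.28 pos [0.5315 0.227  0.3567] jaw 0.2658 F [ 0.59 -0.5  -2.52] w 0.873 tool delta [-0.1733  0.1054 -0.4455] n>= 7.4254195426319916
0.07453667105684116
scene [494 162] origin 424 92 scale 2.857142857142857
top [149 220] origin 79 150 scale 2.857142857142857
t 10.38 pos [0.5311 0.2272 0.3561] jaw 0.2662 F [-0.47  0.45 -3.6 ] w 0.874 tool delta [ 0.0002 -0.0039 -0.0021] n>= 0.06530351791377813
```

View pics/g1.png

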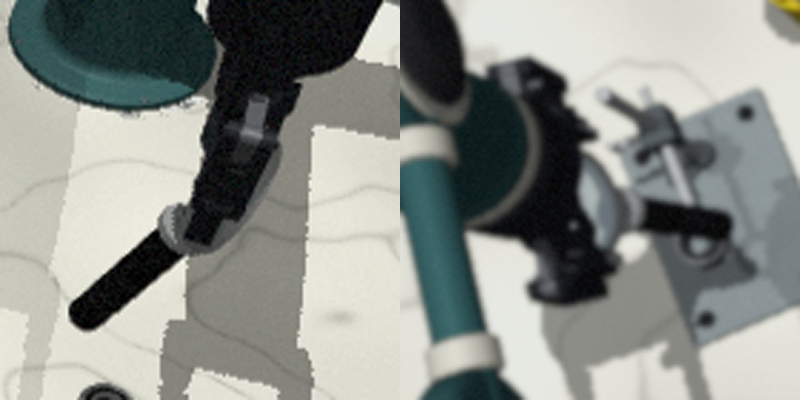

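Call:
arm_command(
  deltas=[
    [0,-0.04,0,0],
    [0,0,0,0],
    [0,0.06,0,0],
    [0,-0.06,0,0],
    [0,0,0,0],
    [0,0.06,0,0],
    [0,-0.06,0,0],
    [0,0,0,0],
    [0,0.06,0,0],
    [0,-0.06,0,0],
    [0,0,0,0],
    [0,0,0,0],
    [0,0,0,0],
  ],
)

```text
time: 12.0
tool_pos: [0.5338, 0.2288, 0.4011]
tcp_rot: [-1.557, -0.22, 0.199]
wrist_force: [0.3, 0.1, -2.9]
width: 0.868
```

```bash
python3 look.py scene,top g2 70;python3 -c "
from h import *
to([.5318,.2252,.36])"
```

```text
t 12.0 pos [0.5338 0.2288 0.4011] jaw 0.267 F [ 0.26  0.11 -2.93] w 0.868 tool delta [-0.1781  0.1481 -0.4466] n>= 7.4436525500925566
0.07414087313244659
scene [503 144] origin 433 74 scale 2.857142857142857
top [139 216] origin 69 146 scale 2.857142857142857
t 12.1 pos [0.5321 0.2281 0.3981] jaw 0.267 F [-0.07  0.01 -3.51] w 0.867 tool delta [-0.0014  0.0381 -0.0028] n>= 0.6351726149904136
```

View pics/g2.png

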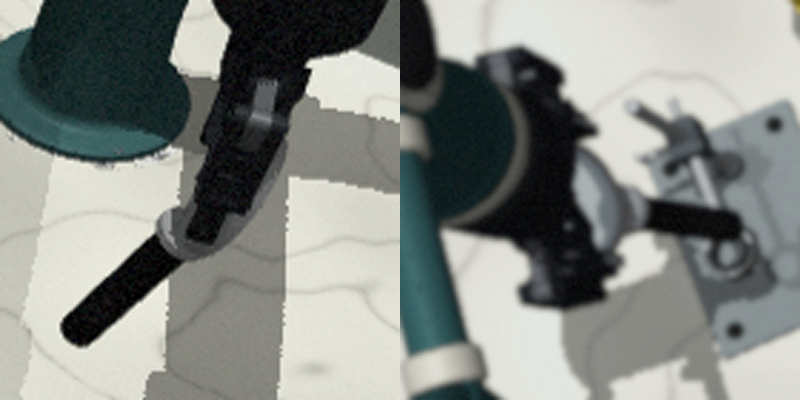

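```bash
python3 - <<'E'
import cv2,numpy as np
s=cv2.imread("pics/raw_scene_g2.png");t=cv2.imread("pics/raw_top_g2.png")
a=cv2.resize(s[135:205,445:515],None,fx=8,fy=8,interpolation=cv2.INTER_CUBIC)
cv2.imwrite("pics/g3.png",cv2.convertScaleAbs(a,alpha=2))
b=cv2.resize(t[185:255,115:205],None,fx=8,fy=8,interpolation=cv2.INTER_CUBIC)
cv2.imwrite("pics/g4.png",cv2.convertScaleAbs(b,alpha=2))
E
```

```text
(no output)
```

View pics/g3.png

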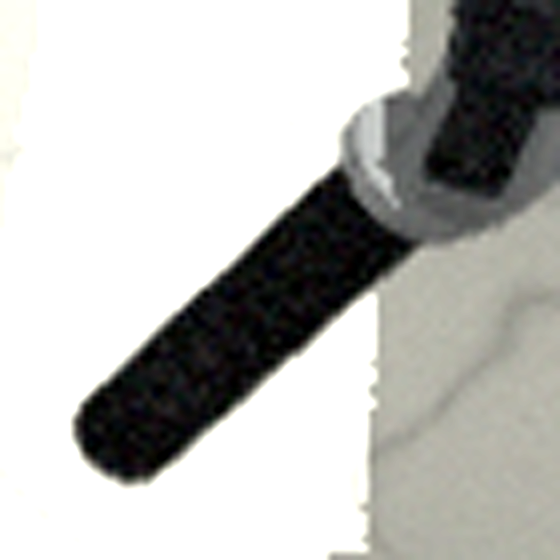

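View pics/g4.png

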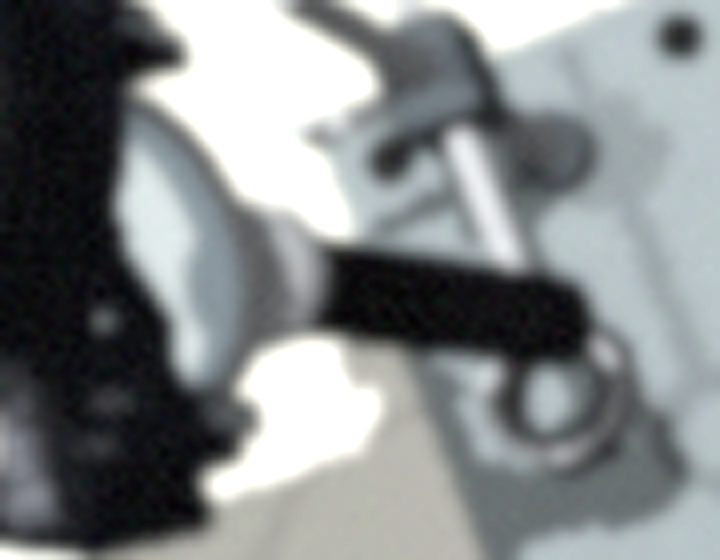

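```bash
cat > mfit.py <<'E'
from h import *
from scipy.optimize import least_squares
def mfit(obs,cams,x0):
    # obs: list of (cam, s along axis from collar underside, uv); params collar xyz, dir az, el(down angle)
    def dirv(p): # direction from collar to tip
        return np.array([np.cos(p[3])*np.cos(p[4]),np.sin(p[3])*np.cos(p[4]),-np.sin(p[4])])
    def f(p): return np.concatenate([proj(cams[n],p[:3]+s*dirv(p))[0]-uv for n,s,uv in obs])
    r=least_squares(f,x0,diff_step=1e-4);return r.x,r.fun,dirv(r.x)
E
python3 - <<'E'
from mfit import *
cams={n:read_camera(n) for n in("scene","top")}
S=lambda u,v:np.array([445+(u+.5)/8-.5,135+(v+.5)/8-.5]);T=lambda u,v:np.array([115+(u+.5)/8-.5,185+(v+.5)/8-.5])
obs=[("scene",.112,S(105,455)),("scene",0,S(380,203)),("top",.112,T(583,315)),("top",0,T(326,288))]
p,r,d=mfit(obs,cams,[.53,.2,.38,-1.3,.7]);print(p.round(4),r.round(2),d.round(3))
s,t,R=st();L=p[:3]-.046*d;print("lens",L,"rel tool",R.T@(L-t));print("d in tool",R.T@d, "pitch down",p[4]); print("tip",p[:3]+.112*d,t)
E
```

```text
[ 0.5302  0.2191  0.3582 -1.3911  1.2853] [-1.18  1.18 -1.36 -1.01 -0.21  1.33 -2.19 -0.11] [ 0.05  -0.277 -0.96 ]
lens [0.52786804 0.23189096 0.40237038] rel tool [-0.00161304 -0.006626    0.0048455 ]
d in tool [-0.02799674  0.95934288 -0.28085124] pitch down 1.2853437388401379
tip [0.5358186  0.1881156  0.25076396] [0.53072461 0.22765121 0.39574852]
```

Call:
arm_command(
  deltas=[
    [0.001,0,0.004,0],
    [0.001,0,0.008,0],
    [0.002,0.005,0.011,0],
    [0.001,0.015,0.009,0],
    [0.001,0.02,0.005,0],
    [0,0.02,0,0],
    [0,0.013,0,0],
    [0,0.006,0,0],
    [0,0,0,0],
    [0,0,0,0],
  ],
  newtons=25,
)

```text
time: 13.45
tool_pos: [0.5258, 0.2644, 0.3159]
tcp_rot: [-1.56, -0.211, 0.208]
wrist_force: [-0.1, -0.2, -3.2]
width: 0.867
```

```bash
cat > zoom.py <<'E'
import sys
from h import *
o=sys.argv[1]
to([.5318,.2252,.30])
for n,(x0,y0,w,h) in {"scene":(425,150,90,75) if len(sys.argv)<3 else eval(sys.argv[2]),"top":(130,190,90,75)}.items():
    c=read_camera(n);im=c["color"][:,:,::-1];cv2.imwrite(f"pics/raw_{n}_{o}.png",im)
    cv2.imwrite(f"pics/{o}{n[0]}.png",cv2.convertScaleAbs(cv2.resize(im[y0:y0+h,x0:x0+w],None,fx=8,fy=8,interpolation=cv2.INTER_CUBIC),alpha=2))
E
python3 zoom.py h1 "(425,175,90,75)"
```

```text
t 13.45 pos [0.5258 0.2644 0.3159] jaw 0.2667 F [-0.09 -0.19 -3.2 ] w 0.867 tool delta [-0.0045  0.0159 -0.0394] n>= 0.656384899112993
```

View pics/h1s.png

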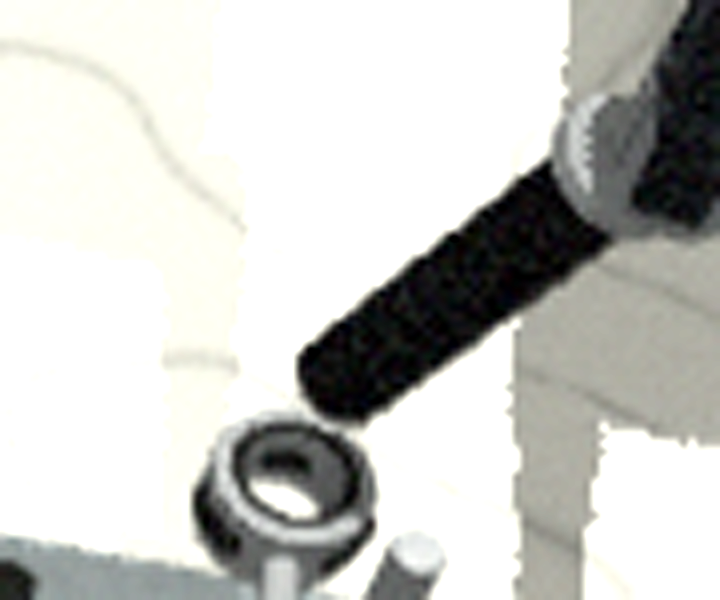

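View pics/h1t.png

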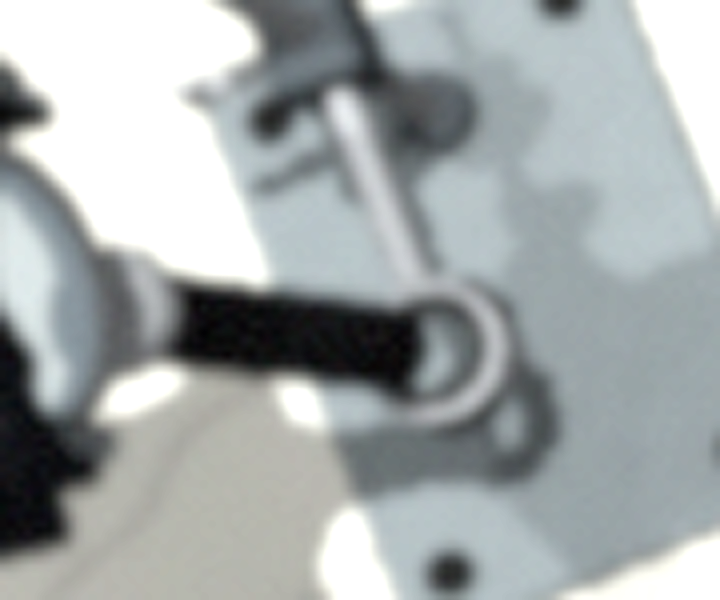

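```bash
cat >> mfit.py <<'E'
def tri(cams,us,ut):
    f=lambda X:np.r_[proj(cams["scene"],X)[0]-us,proj(cams["top"],X)[0]-ut]
    r=least_squares(f,[.53,.22,.2],diff_step=1e-4);return r.x,r.fun
E
python3 - <<'E'
from mfit import *
cams={n:read_camera(n) for n in("scene","top")}
S=lambda u,v:np.array([425+(u+.5)/8-.5,175+(v+.5)/8-.5]);T=lambda u,v:np.array([130+(u+.5)/8-.5,190+(v+.5)/8-.5])
s,t,R=st()
ring,_=tri(cams,(461.45,234.1),(184.27,233.4))
a,ra=tri(cams,S(330,400),T(412,345));b,rb=tri(cams,S(580,200),T(175,325))
print("tip",a,ra.round(2));print("col",b,rb.round(2),np.linalg.norm(a-b));d=(a-b)/np.linalg.norm(a-b)
print("d tool",R.T@d,"tip-ring tool",R.T@(a-ring),"ring",ring)
obs=[("scene",.112,S(330,400)),("scene",0,S(580,200)),("top",.112,T(412,345)),("top",0,T(175,325)),]
p,r,d=mfit(obs,cams,[.53,.2,.38,-1.3,.7]);print(p.round(4),r.round(2),R.T@d,"tip-ring",R.T@(p[:3]+.112*d-ring))
L=p[:3]-.046*d;print("lens rel tool",R.T@(L-t))
E
```

```text
tip [0.52813422 0.22497516 0.17122804] [-0.55 -0.02 -0.58  0.23]
col [0.52158099 0.2552668  0.26864755] [-0.74 -0.01 -0.78  0.28] 0.1022305737430235
d tool [-0.01765258  0.9528497  -0.30292878] tip-ring tool [-0.00223436 -0.03045951 -0.00033155] ring [0.53024101 0.2259019  0.14077173]
[ 0.5229  0.255   0.2728 -1.4552  1.299 ] [-0.89  1.27 -0.46 -1.06  0.14  1.35 -1.35 -0.59] [-0.04182517  0.9631657  -0.26563602] tip-ring [-0.00394918 -0.02409881  0.00030728]
lens rel tool [-0.00325252 -0.00136888  0.00383678]
```

Call:
arm_command(
  deltas=[
    [0.001,0.003,0,0],
    [0.001,0.005,0,0],
    [0.0005,0.005,0,0],
    [0,0.002,0,0],
    [0,0,0,0],
  ],
)

```text
time: 14.28
tool_pos: [0.5275, 0.2649, 0.2994]
tcp_rot: [-1.561, -0.209, 0.21]
wrist_force: [-0.8, -0.1, -2.8]
width: 0.87
```

```bash
python3 zoom.py h2 "(435,185,80,70)"
```

```text
t 14.28 pos [0.5275 0.2649 0.2994] jaw 0.267 F [-0.78 -0.08 -2.76] w 0.87 tool delta [-0.0063 -0.0006 -0.0394] n>= 0.6572998220575506
```

View pics/h2s.png

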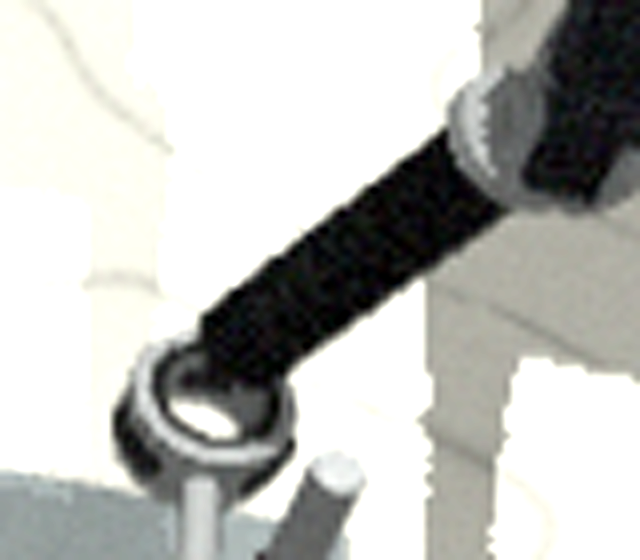

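View pics/h2t.png

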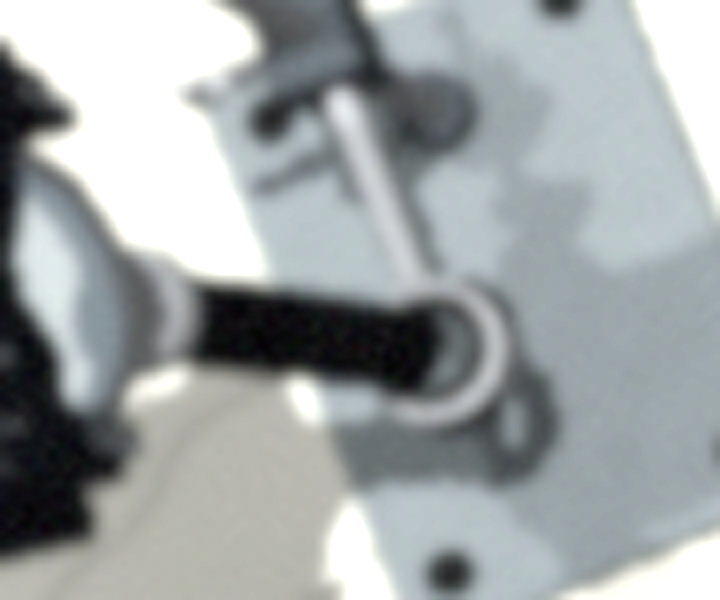

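```bash
cat > hfit.py <<'E'
from mfit import *
def dirv(a): # a=(tx,tz) tilt in tool x,z ; need R
    return a
def sd(poly,pt):
    return cv2.pointPolygonTest(poly.astype(np.float32),(float(pt[0]),float(pt[1])),True)
def hfit(hp,cp,cams,R,x0,prior=None):
    # hp: handle outline pts {cam:[uv]}, cp: collar outline pts; params collar pos in world, slopes in tool x,z
    def geo(p):
        d=R@np.array([p[3],1,p[4]]);d/=np.linalg.norm(d);return p[:3],d
    def f(p):
        C,d=geo(p);r=[]
        for n in hp:
            H=hull(proj(cams[n],cyl(C,C+.112*d,.012,60)));r+=[sd(H,q) for q in hp[n]]
            K=hull(proj(cams[n],cyl(C,C-.007*d,.017,60)));r+=[sd(K,q) for q in cp.get(n,[])]
        return np.array(r)
    s=least_squares(f,x0,x_scale=[.01,.01,.01,.05,.05],diff_step=1e-3,loss="soft_l1",f_scale=.5)
    C,d=geo(s.x);return s.x,f(s.x),C,d
def ringfit(cams): return tri(cams,(461.45,234.1),(184.27,233.4))[0]
def draw(cams,C,d,o,boxes):
    ring=ringfit(cams)
    for n,(x0,y0,w,h) in boxes.items():
        im=cv2.imread(f"pics/raw_{n}_{o}.png");im=cv2.convertScaleAbs(cv2.resize(im[y0:y0+h,x0:x0+w],None,fx=5,fy=5,interpolation=cv2.INTER_CUBIC),alpha=2)
        for P in (cyl(C,C+.112*d,.012),cyl(C,C-.007*d,.017),cyl(ring,ring-[0,0,.0001],.021),cyl(ring,ring-[0,0,.0001],.013)):
            q=((hull(proj(cams[n],P))+.5-[x0,y0])*5-.5).astype(int);cv2.polylines(im,[q],True,(0,0,255),1)
        yield im
E
cat > run_h2.py <<'E'
from hfit import *
cams={n:read_camera(n) for n in("scene","top")}
S=lambda u,v:np.array([435+(u+.5)/8-.5,185+(v+.5)/8-.5]);T=lambda u,v:np.array([130+(u+.5)/8-.5,190+(v+.5)/8-.5])
hp={"scene":[S(*q) for q in((440,133),(330,215),(225,302),(505,212),(400,295),(290,372),(203,345),(240,382))],
"top":[T(*q) for q in((215,290),(300,298),(410,309),(215,362),(300,372),(390,390),(437,330),(437,370))]}
cp={"scene":[S(450,115),S(456,160)],"top":[T(199,325)]}
s,t,R=st()
p,r,C,d=hfit(hp,cp,cams,R,[.525,.255,.255,0,-.2])
print(p.round(4),r.round(1));tip=C+.112*d;ring=ringfit(cams);print("tip",tip,"tip-ring tool",(R.T@(tip-ring)).round(4),"d",(R.T@d).round(3));L=C-.046*d;print("lens rel tool",(R.T@(L-t)).round(4))
a=list(draw(cams,C,d,"h2",{"scene":(435,185,75,75),"top":(130,190,75,75)}));cv2.imwrite("pics/h2o.png",np.hstack(a))
E
python3 run_h2.py
```

```text
[ 0.5253  0.2616  0.2698 -0.0605 -0.3117] [ 0.3 -0.1  0.3  0.5 -0.1  0.3 -0.4  0.2  0.4 -0.4  1.9  1.1  0.2  0.9
  1.   0.3  0.3  0.1 -0.1]
tip [0.52791508 0.2278426  0.16299604] tip-ring tool [-0.0017 -0.0222  0.0025] d [-0.058  0.953 -0.297]
lens rel tool [-0.0006 -0.0134  0.011 ]
```

View pics/h2o.png

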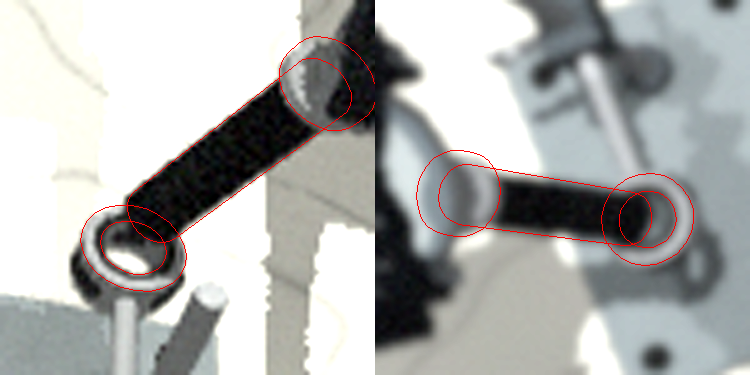

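Call:
arm_command(
  deltas=[
    [0.001,0.003,-0.001,0],
    [0.001,0.004,-0.001,0],
    [0,0.003,0,0],
    [0,0.002,0,0],
    [0,0.002,0,0],
    [0,0,0,0],
  ],
)

```text
time: 15.22
tool_pos: [0.53, 0.2636, 0.2857]
tcp_rot: [-1.561, -0.209, 0.21]
wrist_force: [0.5, -0.3, -3.8]
width: 0.868
```

```bash
python3 zoom.py h3 "(435,185,80,70)"
```

```text
t 15.22 pos [0.53   0.2636 0.2857] jaw 0.2671 F [ 0.5  -0.3  -3.78] w 0.868 tool delta [-0.0084 -0.0143 -0.0375] n>= 0.6250304674215804
```

View pics/h3s.png

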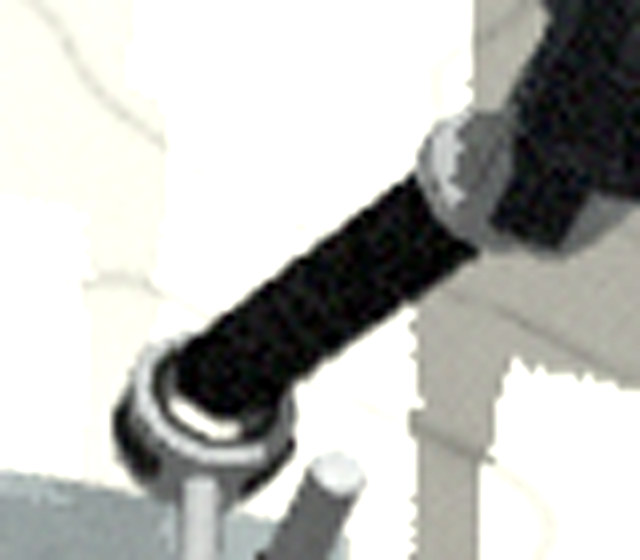

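View pics/h3t.png

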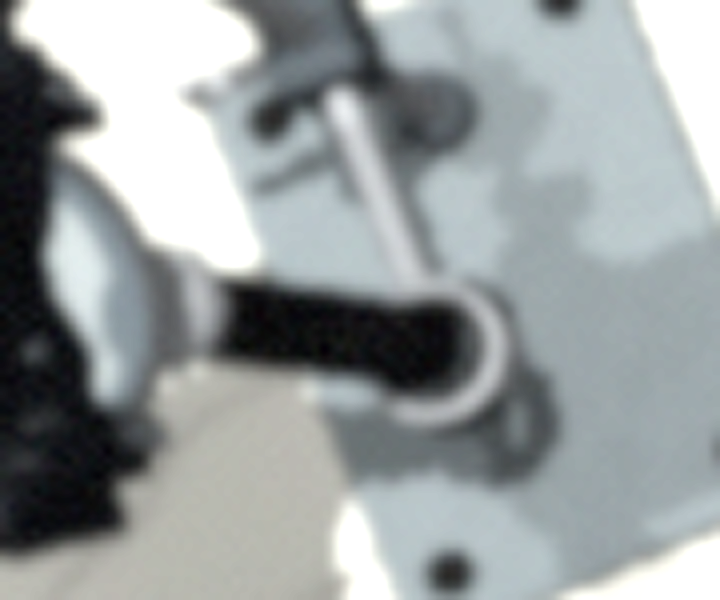

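Call:
arm_command(
  deltas=[
    [0,0.0015,-0.001,0],
    [0,0.002,-0.0005,0],
    [0,0.002,0,0],
    [0,0,0,0],
  ],
)

```text
time: 15.82
tool_pos: [0.5303, 0.2621, 0.28]
tcp_rot: [-1.561, -0.209, 0.21]
wrist_force: [0.5, -0.5, -1.9]
width: 0.865
```

Call:
arm_command(
  deltas=[
    [0,0.002,0,0],
    [0,0.002,0,0],
    [0,0,0,0],
  ],
)

```text
time: 16.2
tool_pos: [0.5306, 0.2627, 0.2774]
tcp_rot: [-1.56, -0.211, 0.209]
wrist_force: [-0.8, -1.0, -0.6]
width: 0.869
```

```bash
python3 zoom.py h4 "(435,185,80,70)"
```

```text
t 16.2 pos [0.5306 0.2627 0.2774] jaw 0.2672 F [-0.8  -1.04 -0.56] w 0.869 tool delta [-0.0087 -0.0227 -0.0365] n>= 0.6081468212333929
```

View pics/h4s.png

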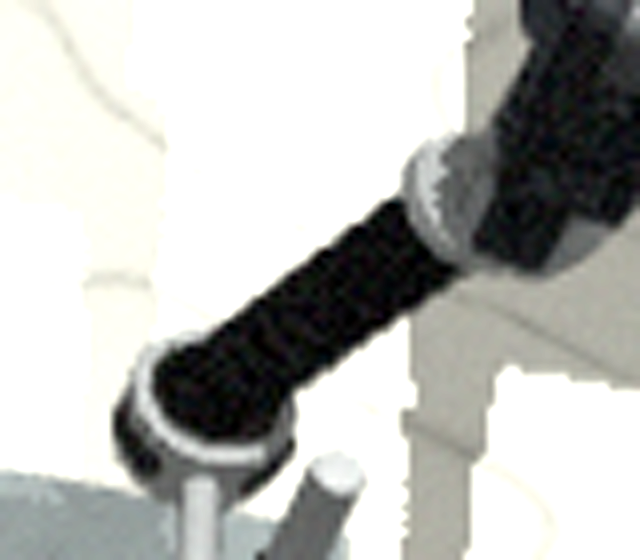

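View pics/h4t.png

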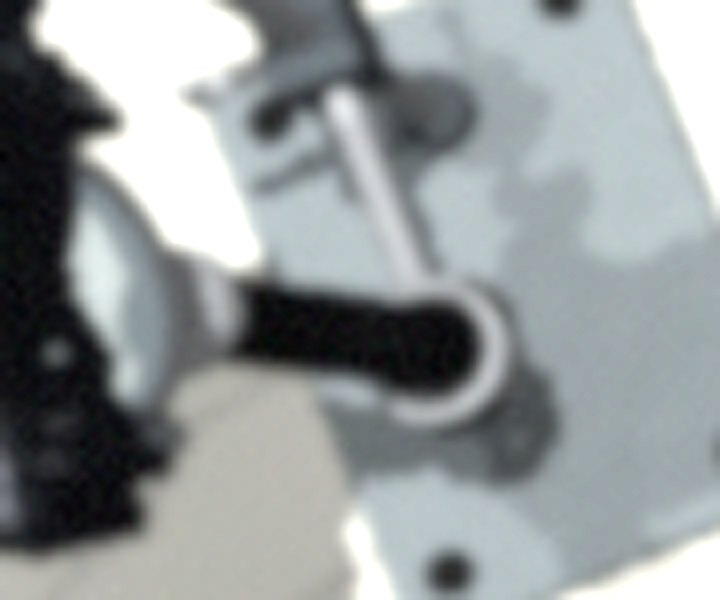

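Call:
arm_command(
  deltas=[
    [0,0,-0.004,0],
    [0,-0.001,-0.004,0],
    [0,-0.001,-0.004,0],
    [0,0,0,0],
  ],
  newtons=20,
)

```text
time: 16.8
tool_pos: [0.5337, 0.2501, 0.2783]
tcp_rot: [-1.561, -0.209, 0.209]
wrist_force: [0.2, 1.1, -2.7]
width: 0.87
```

```bash
python3 zoom.py h5 "(435,185,80,70)"
```

```text
t 16.8 pos [0.5337 0.2501 0.2783] jaw 0.2663 F [ 0.24  1.09 -2.69] w 0.87 tool delta [-0.0084 -0.0217 -0.0235] n>= 0.3921895268722948
```

View pics/h5s.png

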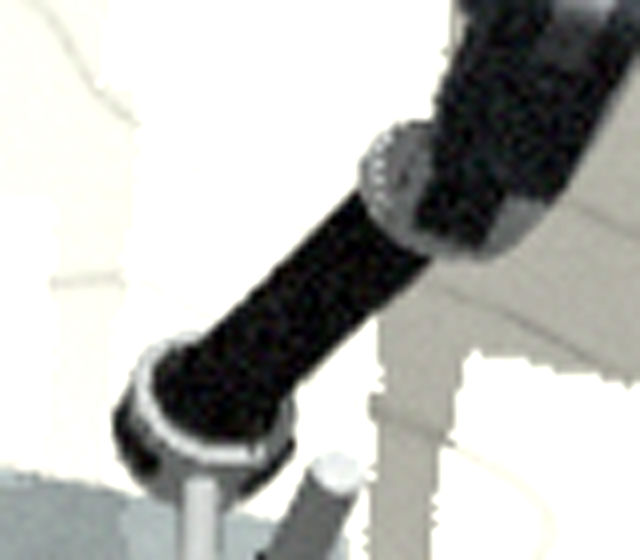

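View pics/h5t.png

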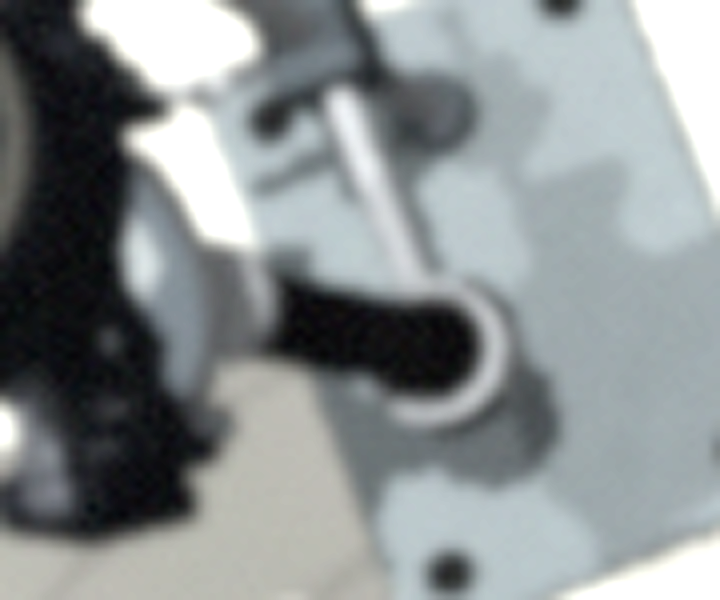

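Call:
arm_command(
  deltas=[
    [0,-0.0005,-0.004,0],
    [0,0,-0.005,0],
    [-0.001,0,-0.005,0],
    [-0.001,0,-0.005,0],
    [-0.001,0,-0.005,0],
    [0,0,-0.003,0],
    [0,0,0,0],
  ],
  newtons=20,
)

```text
time: 17.77
tool_pos: [0.5383, 0.2236, 0.2794]
tcp_rot: [-1.56, -0.21, 0.208]
wrist_force: [1.9, 1.4, -0.1]
width: 0.868
```

```bash
python3 zoom.py h6 "(435,175,80,75)"
```

```text
t 17.77 pos [0.5383 0.2236 0.2794] jaw 0.2665 F [ 1.88  1.4  -0.11] w 0.868 tool delta [-0.0059 -0.0206  0.0033] n>= 0.343779933551565
```

View pics/h6s.png

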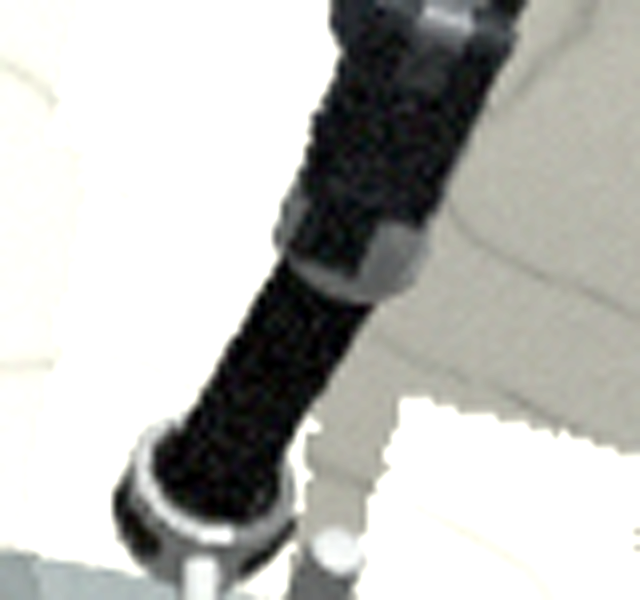

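View pics/h6t.png

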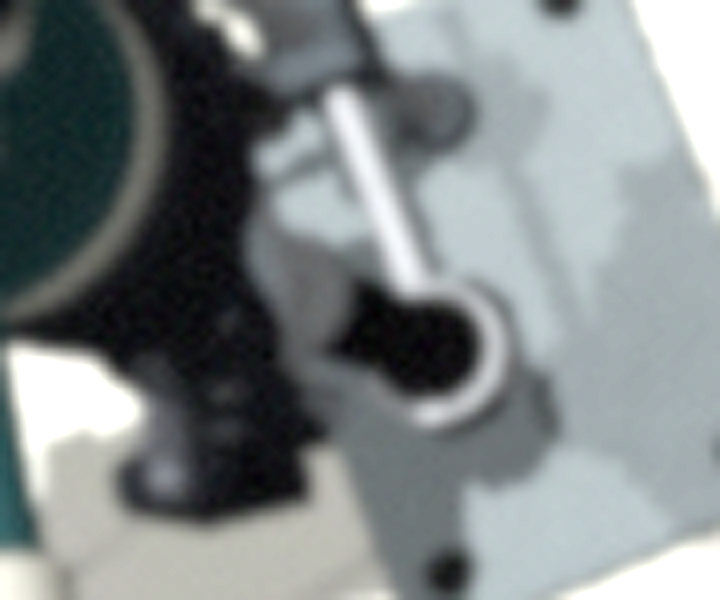

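```bash
python3 - <<'E'
from hfit import *
cams={n:read_camera(n) for n in("scene","top")}
ring=ringfit(cams);d=np.array([0,0,-1.])
C=ring+[0,0,.107]
a=list(draw(cams,C,d,"h6",{"scene":(435,175,75,75),"top":(130,190,75,75)}));cv2.imwrite("pics/h6o.png",np.hstack(a))
E
```

```text
(no output)
```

View pics/h6o.png

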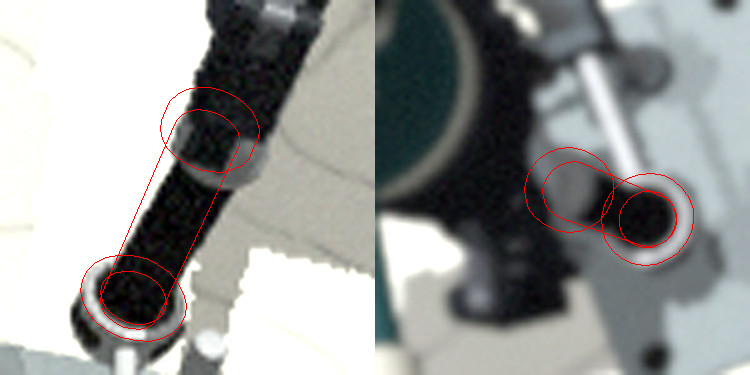

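Call:
arm_command(
  deltas=[
    [-0.001,0.001,-0.001,0],
    [-0.001,0.002,-0.001,0],
    [-0.001,0.002,0,0],
    [0,0,0,0],
  ],
  newtons=30,
)

```text
time: 18.48
tool_pos: [0.5371, 0.2215, 0.275]
tcp_rot: [-1.56, -0.213, 0.206]
wrist_force: [4.5, 1.1, 3.4]
width: 0.866
```

Call:
arm_command(
  deltas=[
    [-0.001,0.001,0,0],
    [-0.001,0.002,0,0],
    [-0.001,0.002,0,0],
    [0,0,0,0],
  ],
)

```text
time: 18.98
tool_pos: [0.5356, 0.221, 0.2707]
tcp_rot: [-1.559, -0.216, 0.203]
wrist_force: [6.5, 3.3, 3.7]
width: 0.861
```

```bash
python3 zoom.py h7 "(435,175,80,75)"
```

```text
t 18.98 pos [0.5356 0.221  0.2707] jaw 0.2669 F [6.52 3.26 3.75] w 0.861 tool delta [-0.0023 -0.0293  0.005 ] n>= 0.4879950816217442
```

View pics/h7s.png

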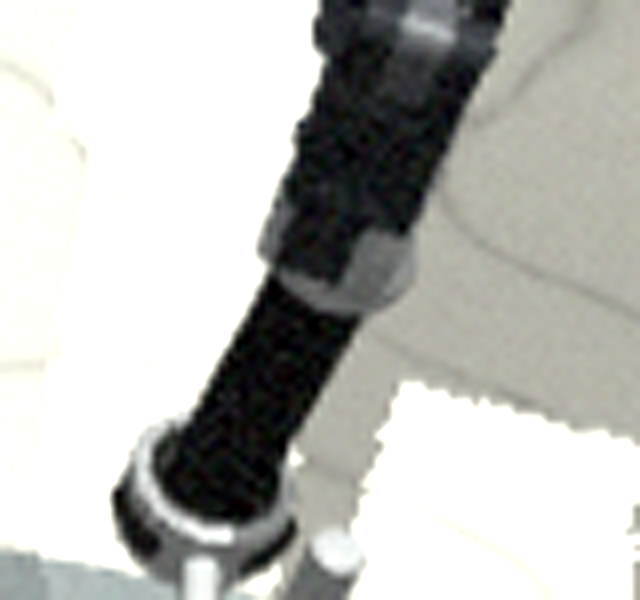

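View pics/h7t.png

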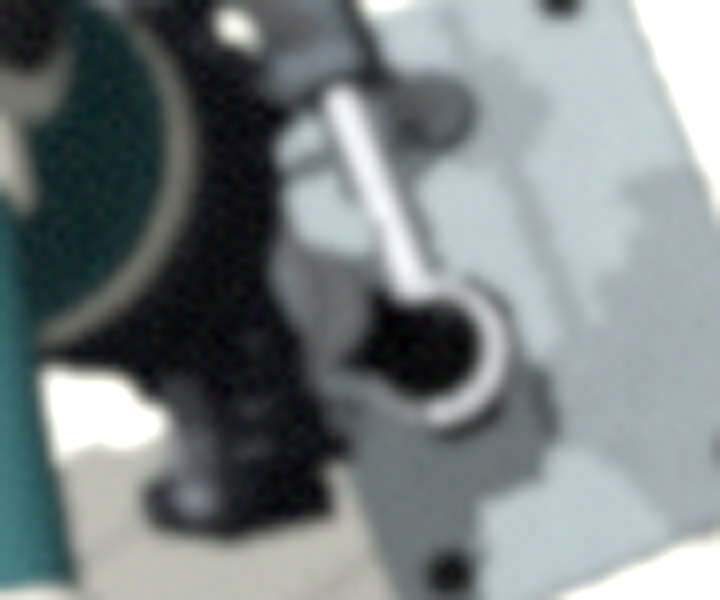

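Call:
arm_command(
  deltas=[
    [-0.001,0.002,0,0],
    [-0.001,0.003,0,0],
    [0,0.003,0,0],
    [0,0.003,0,0],
    [0,0,0,0],
  ],
  newtons=40,
)

```text
time: 19.7
tool_pos: [0.5348, 0.2209, 0.2605]
tcp_rot: [-1.559, -0.218, 0.2]
wrist_force: [9.5, 3.2, 2.5]
width: 0.858
```

Call:
arm_command(
  deltas=[
    [0,0.003,0,0],
    [0,0.003,0,0],
    [0,0.003,0,0],
    [0,0.003,0,0],
    [0,0,0,0],
  ],
)

```text
time: 20.32
tool_pos: [0.5348, 0.2209, 0.2484]
tcp_rot: [-1.559, -0.218, 0.201]
wrist_force: [8.6, 2.9, 3.1]
width: 0.856
```

```bash
python3 zoom.py h8 "(435,175,80,75)"
```

```text
t 20.32 pos [0.5348 0.2209 0.2484] jaw 0.2668 F [8.56 2.9  3.07] w 0.856 tool delta [-0.0012 -0.0516  0.005 ] n>= 0.860022204909757
```

View pics/h8s.png

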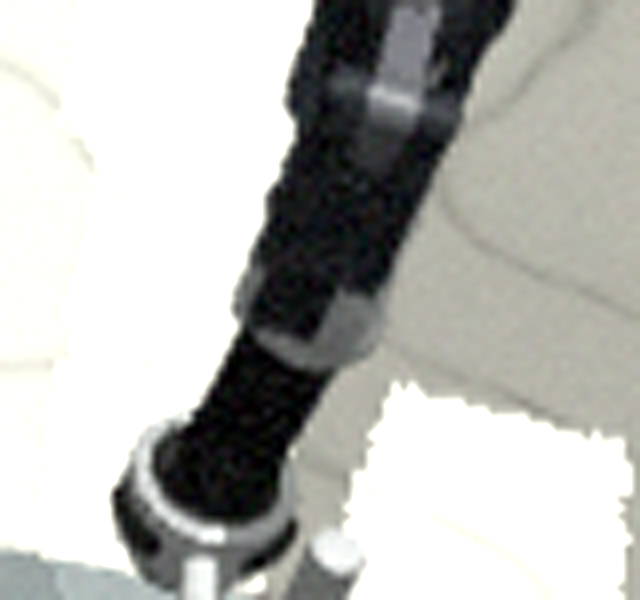

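View pics/h8t.png

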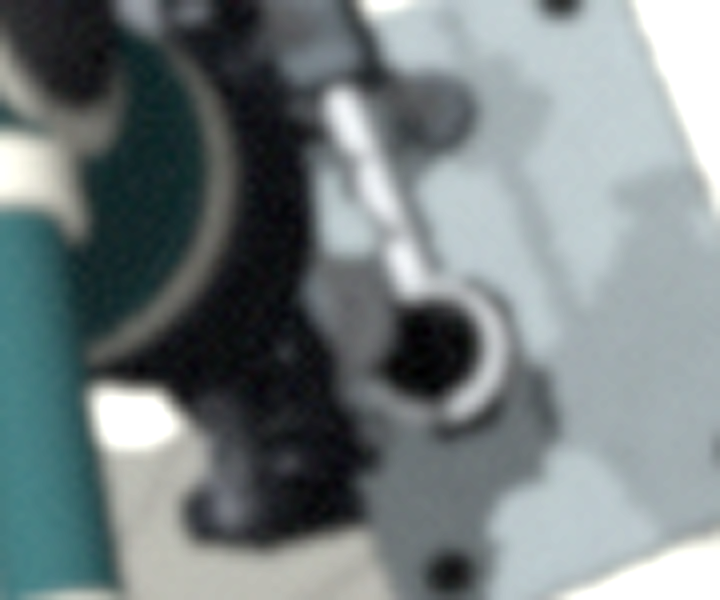

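Call:
arm_command(
  deltas=[
    [0,0.003,0,0],
    [0,0.004,0,0],
    [0,0.004,0,0],
    [0,0.004,0,0],
    [0,0.004,0,0],
    [0,0.004,0,0],
    [0,0.002,0,0],
    [0,0,0,0],
  ],
)

```text
time: 21.42
tool_pos: [0.5347, 0.2209, 0.2235]
tcp_rot: [-1.559, -0.218, 0.201]
wrist_force: [8.1, 4.2, 5.3]
width: 0.858
```

Call:
arm_command(
  deltas=[
    [0,0.003,0,0],
    [0,0.004,0,0],
    [0,0.004,0,0],
    [0,0.003,0,0],
    [0,0.002,0,0],
    [0,0,0,0],
  ],
)

```text
time: 22.18
tool_pos: [0.5347, 0.2209, 0.2076]
tcp_rot: [-1.559, -0.217, 0.201]
wrist_force: [8.3, 2.6, 4.3]
width: 0.858
```

```bash
python3 zoom.py h9 "(435,175,80,75)"
```

```text
t 22.18 pos [0.5347 0.2209 0.2076] jaw 0.2668 F [8.3  2.64 4.34] w 0.858 tool delta [-0.0007 -0.0924  0.005 ] n>= 1.5401770592981487
```

View pics/h9s.png

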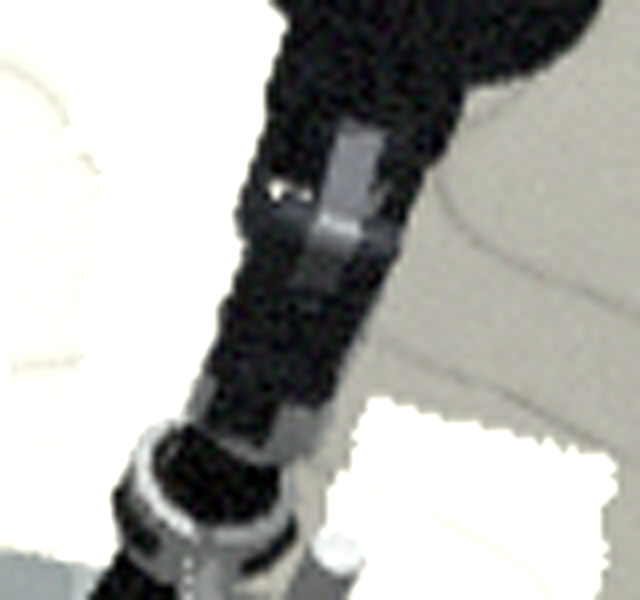

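View pics/h9t.png

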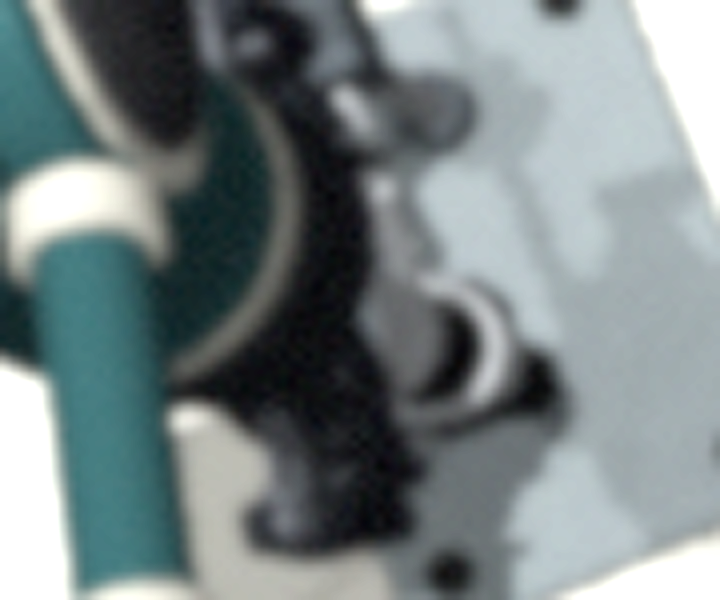

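Call:
arm_command(
  deltas=[
    [0,0.003,0,0],
    [0,0.004,0,0],
    [0,0.004,0,0],
    [0,0.003,0,0],
    [0,0.002,0,0],
    [0,0,0,0],
  ],
)

```text
time: 23.02
tool_pos: [0.5346, 0.2207, 0.1917]
tcp_rot: [-1.559, -0.217, 0.202]
wrist_force: [7.6, 2.0, 5.8]
width: 0.858
```

Call:
arm_command(
  deltas=[
    [0,0.002,0,0],
    [0,0.002,0,0],
    [0,0.0015,0,0],
    [0,0,0,0],
  ],
)

```text
time: 23.52
tool_pos: [0.5346, 0.2206, 0.1864]
tcp_rot: [-1.559, -0.217, 0.202]
wrist_force: [7.0, 2.9, 6.4]
width: 0.858
```

```bash
python3 zoom.py h10 "(435,190,80,60)"
```

```text
t 23.52 pos [0.5346 0.2206 0.1864] jaw 0.2669 F [6.99 2.91 6.39] w 0.858 tool delta [-0.0004 -0.1136  0.0052] n>= 1.8938068303480793
```

View pics/h10s.png

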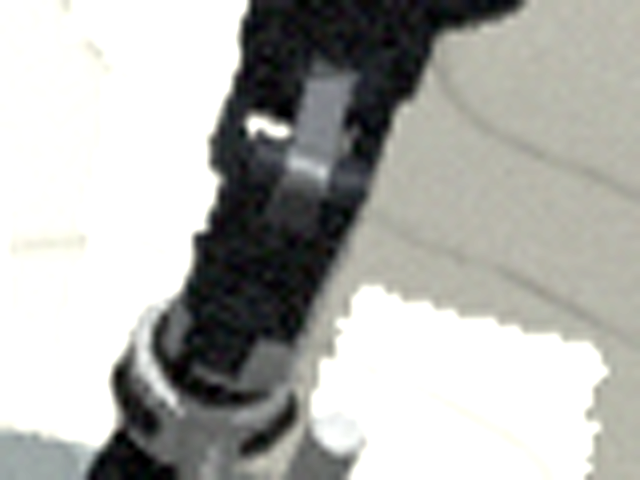

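Call:
arm_command(
  deltas=[
    [0,0.0015,0,0],
    [0,0.0015,0,0],
    [0,0.001,0,0],
    [0,0,0,0],
  ],
)

```text
time: 24.12
tool_pos: [0.5346, 0.2205, 0.1826]
tcp_rot: [-1.559, -0.217, 0.202]
wrist_force: [6.9, 1.6, 6.7]
width: 0.856
```

Call:
arm_command(
  deltas=[
    [0,0.0015,0,0],
    [0,0.001,0,0],
    [0,0,0,0],
  ],
)

```text
time: 24.5
tool_pos: [0.5346, 0.2204, 0.1801]
tcp_rot: [-1.56, -0.217, 0.202]
wrist_force: [6.9, 1.6, 7.9]
width: 0.86
```

```bash
python3 zoom.py h11 "(435,190,80,60)"
```

```text
t 24.5 pos [0.5346 0.2204 0.1801] jaw 0.267 F [6.93 1.62 7.88] w 0.86 tool delta [-0.0003 -0.1199  0.0053] n>= 1.9983899578740696
```

View pics/h11s.png

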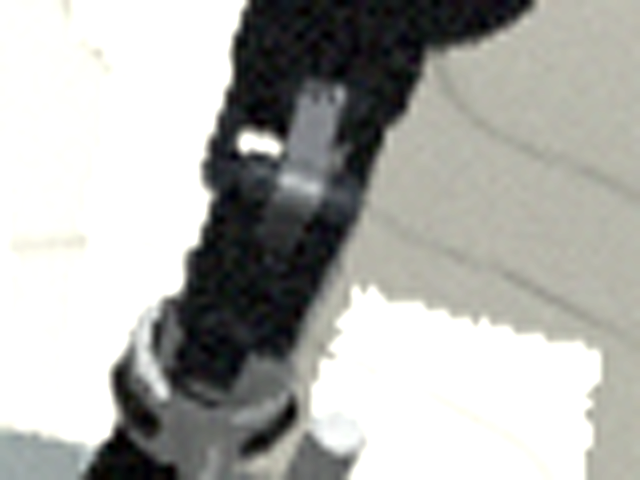

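Call:
arm_command(
  deltas=[
    [0,0.001,0,0],
    [0,0.001,0,0],
    [0,0,0,0],
  ],
)

```text
time: 24.98
tool_pos: [0.5347, 0.2203, 0.1786]
tcp_rot: [-1.56, -0.217, 0.202]
wrist_force: [6.4, 0.5, 10.5]
width: 0.858
```

Call:
arm_command(
  deltas=[
    [0,0.001,0,0],
    [0,0.001,0,0],
    [0,0,0,0],
  ],
)

```text
time: 25.35
tool_pos: [0.5348, 0.22, 0.1783]
tcp_rot: [-1.56, -0.218, 0.202]
wrist_force: [3.9, -1.7, 17.4]
width: 0.863
```

Call:
arm_command(
  deltas=[
    [0,-0.001,0,0],
    [0,0,0,0],
    [0,0,0,0],
    [0,0,0,0],
  ],
  fingers=0.0854,
)

```text
time: 25.85
tool_pos: [0.5298, 0.2194, 0.1728]
tcp_rot: [-1.561, -0.208, 0.212]
wrist_force: [-0.4, -0.6, 0.6]
width: 1.001
```

Call:
arm_command(
  deltas=[
    [0,-0.01,0,0],
    [0,-0.02,0,0],
    [0,-0.03,0,0],
    [0,-0.03,0,0],
    [0,-0.02,0,0],
    [0,0,0,0],
  ],
)

```text
time: 26.6
tool_pos: [0.532, 0.2202, 0.287]
tcp_rot: [-1.56, -0.214, 0.206]
wrist_force: [-0.4, 1.2, -0.5]
width: 1.001
```

```bash
python3 zoom.py h12 "(435,190,80,60)"
```

```text
t 26.6 pos [0.532  0.2202 0.287 ] jaw 0.267 F [-0.4   1.17 -0.53] w 1.001 tool delta [ 0.0012 -0.013   0.0049] n>= 0.21637050706722996
```

View pics/h12s.png

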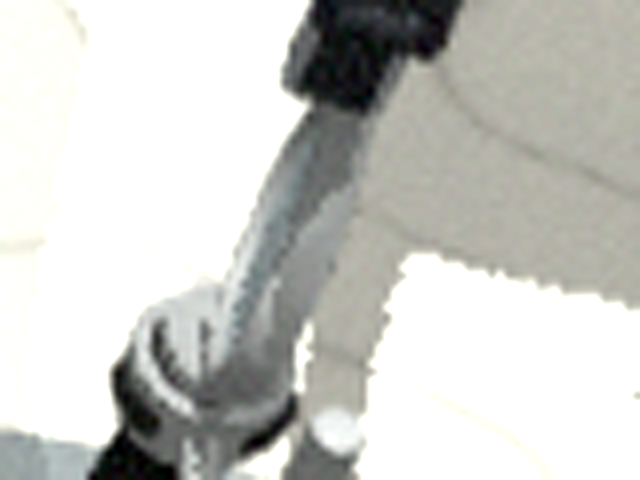

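View pics/h12t.png

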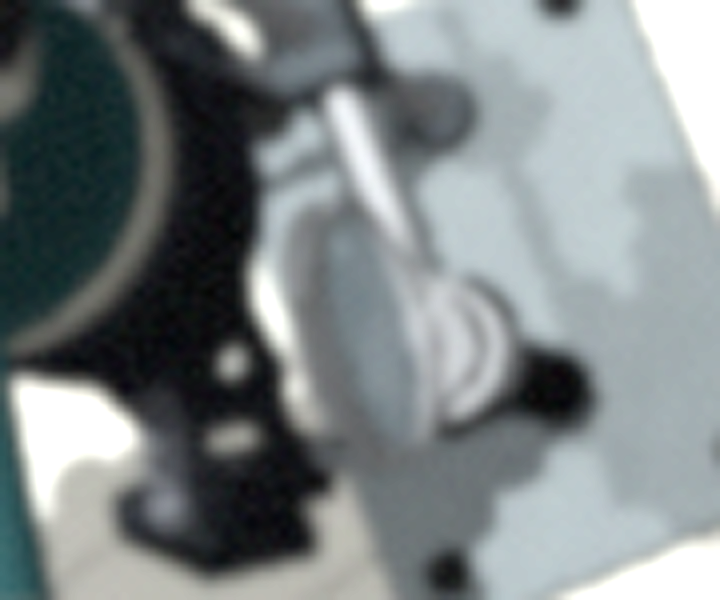

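Call:
arm_command(
  deltas=[
    [0,-0.012,0.002,0],
    [0.001,0,0.003,0],
    [0,0,0,0],
    [0,0,0,0],
    [0,0,0,0],
    [0,0,0,0],
  ],
  fingers=0,
  newtons=40,
)

```text
time: 27.45
tool_pos: [0.5303, 0.2247, 0.2958]
tcp_rot: [-1.561, -0.209, 0.21]
wrist_force: [-0.1, 0.2, -0.0]
width: 0.002
```

Call:
arm_command(
  deltas=[
    [0,0.015,0,0],
    [0,0.02,0,0],
    [0,0.015,0,0],
    [0,0.007,0,0],
    [0,0.003,0,0],
    [0,0,0,0],
  ],
)

```text
time: 28.2
tool_pos: [0.5305, 0.2249, 0.2361]
tcp_rot: [-1.561, -0.21, 0.209]
wrist_force: [0.5, -1.3, -0.2]
width: 0.003
```

```bash
python3 zoom.py h13 "(435,190,80,60)"; python3 -c "
from h import *
print(st()[1])"
```

```text
t 28.2 pos [0.5305 0.2249 0.2361] jaw 0.267 F [ 0.45 -1.27 -0.15] w 0.003 tool delta [ 0.0013 -0.0639 -0.    ] n>= 1.0655895516029843
[0.53082571 0.22494232 0.23664671]
```

View pics/h13s.png

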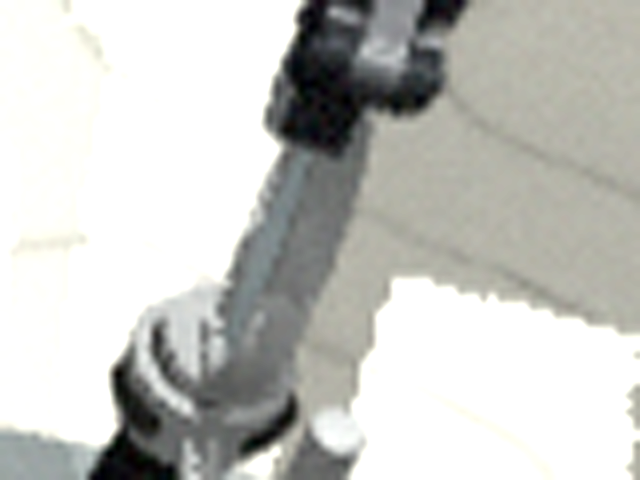

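Call:
arm_command(
  deltas=[
    [0,0.0015,0,0],
    [0,0.0015,0,0],
    [0,0.0015,0,0],
    [0,0.001,0,0],
    [0,0,0,0],
  ],
)

```text
time: 28.92
tool_pos: [0.5305, 0.2248, 0.2305]
tcp_rot: [-1.561, -0.21, 0.209]
wrist_force: [-0.0, -0.5, 0.9]
width: 0.003
```

Call:
arm_command(
  deltas=[
    [0,0.001,0,0],
    [0,0.001,0,0],
    [0,0,0,0],
  ],
)

```text
time: 29.3
tool_pos: [0.5313, 0.2249, 0.23]
tcp_rot: [-1.56, -0.212, 0.207]
wrist_force: [-0.3, -1.0, 6.5]
width: 0.0
```

Call:
arm_command(
  deltas=[
    [0,0.001,0,0],
    [0,0.001,0,0],
    [0,0.001,0,0],
    [0,0,0,0],
    [0,0,0,0],
  ],
)

```text
time: 29.92
tool_pos: [0.5327, 0.2249, 0.2297]
tcp_rot: [-1.56, -0.215, 0.204]
wrist_force: [-1.7, -1.4, 14.4]
width: 0.001
```

Call:
arm_command(
  deltas=[
    [0,0.001,0,0],
    [0,0.001,0,0],
    [0,0,0,0],
    [0,0,0,0],
  ],
)

```text
time: 30.42
tool_pos: [0.5335, 0.2249, 0.2296]
tcp_rot: [-1.56, -0.217, 0.203]
wrist_force: [-2.7, -4.5, 20.6]
width: 0.001
```

Call:
arm_command(
  deltas=[
    [0,-0.008,0,0],
    [0,-0.02,0,0],
    [0,-0.04,0,0],
    [0,-0.05,0,0],
    [0,-0.03,-0.03,0],
    [0,0,-0.05,0],
    [0,0,-0.06,0],
    [0,0,-0.06,0],
    [0,0,-0.05,0],
    [0,0,-0.02,0],
    [0,0,0,0],
  ],
)

```text
time: 31.8
tool_pos: [0.6016, -0.0363, 0.3712]
tcp_rot: [-1.56, -0.207, 0.209]
wrist_force: [-0.7, -0.1, -0.6]
width: -0.001
```

```bash
python3 zoom.py k1 "(435,175,80,75)"; python3 - <<'E'
from hfit import *
cams={n:read_camera(n) for n in("scene","top")}
out=[]
for n,(x0,y0,w,h) in {"scene":(430,180,65,80),"top":(140,195,65,80)}.items():
    # image-registered ring (bias-corrected ring pos per view)
    uv={"scene":(461.45,234.1),"top":(184.27,233.4)}[n];ring=ray(cams[n],uv,.145)
    im=cv2.imread(f"pics/raw_{n}_k1.png");im=cv2.convertScaleAbs(cv2.resize(im[y0:y0+h,x0:x0+w],None,fx=6,fy=6,interpolation=cv2.INTER_CUBIC),alpha=1.6)
    L=ring+[0,0,.046];zt=np.array([-np.sin(.267),np.cos(.267),0])
    for P in (cyl(ring,ring+[0,0,.007],.017,60),cyl(L-.006*zt,L+.006*zt,.038,60)):
        q=((hull(proj(cams[n],P))+.5-[x0,y0])*6-.5).astype(int);cv2.polylines(im,[q],True,(0,0,255),1)
    out.append(im)
cv2.imwrite("pics/k1o.png",np.hstack(out))
for n in("scene","top"): 
    cv2.imwrite(f"pics/k2{n}.png",cams[n]["color"][:,:,::-1])
a=cv2.imread("pics/top0.png").astype(int);b=cv2.imread("pics/k2top.png").astype(int)
E
```

```text
t 31.8 pos [ 0.6016 -0.0363  0.3712] jaw 0.265 F [-0.71 -0.13 -0.64] w -0.001 tool delta [0.0011 0.0714 0.2706] n>= 4.510064437762873
```

View pics/k1o.png

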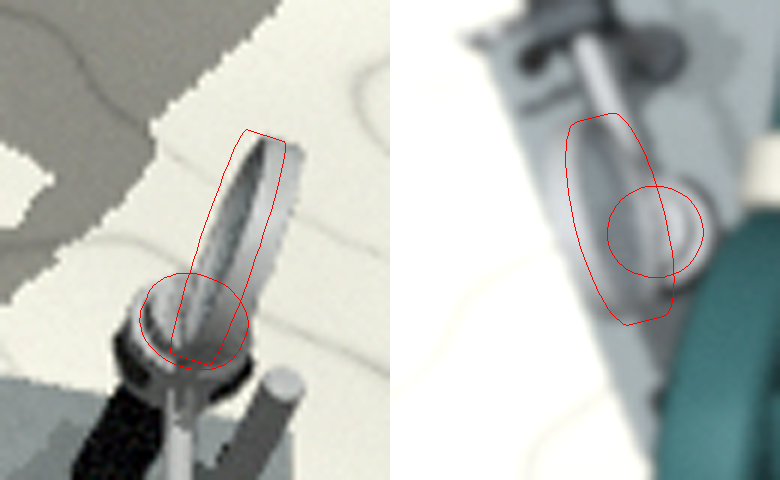

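View pics/k1s.png

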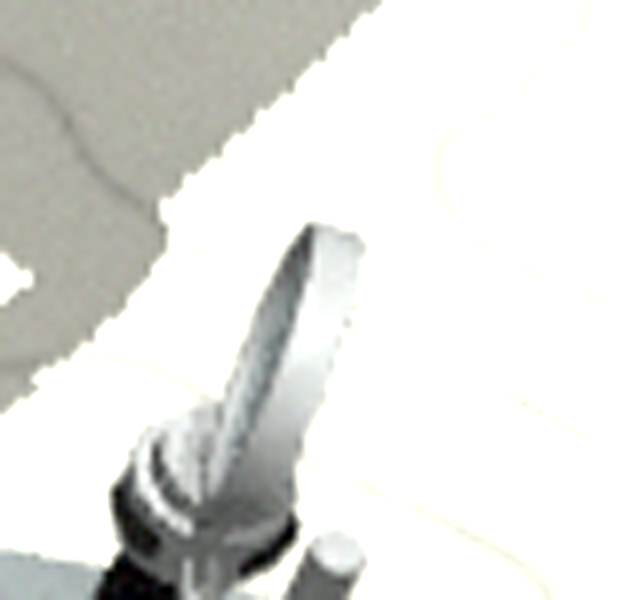

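View pics/k2scene.png

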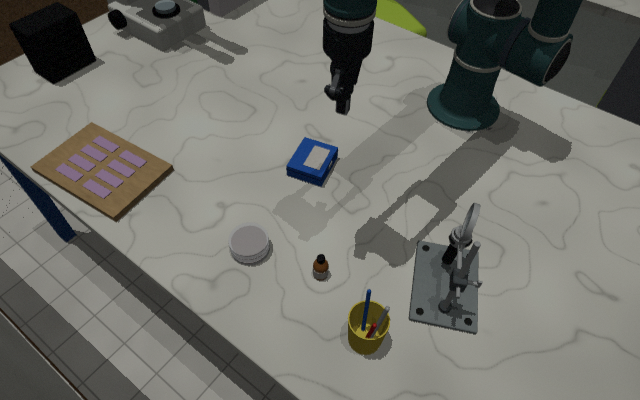

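View pics/k2top.png

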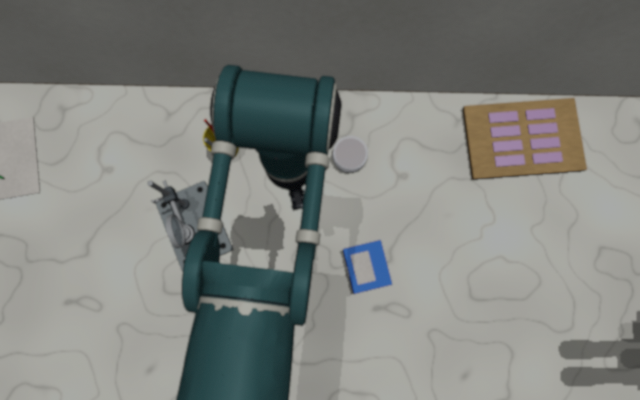

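Call:
arm_command(
  deltas=[
    [0,0,0,-0.18],
    [0,0,0,-0.18],
    [0,0,0,-0.18],
    [0,0,0,-0.18],
    [0,0,0,-0.18],
    [0,0,0,-0.18],
    [0,0,0,-0.18],
    [0,0,0,-0.18],
    [0,0,0,-0.131],
    [0,0,0,0],
  ],
  fingers=0.045,
)

```text
time: 33.25
tool_pos: [0.6014, -0.0342, 0.3716]
tcp_rot: [-1.07, -1.404, 1.403]
wrist_force: [-0.0, -0.4, -0.4]
width: 0.528
```

```bash
python3 - <<'E'
from h import *
to([.5318,.2252,.29],1.838)
E
```

```text
t 33.25 pos [ 0.6014 -0.0342  0.3716] jaw 1.8385 F [-0.01 -0.4  -0.43] w 0.528 tool delta [ 0.2685  0.0817 -0.0015] n>= 4.475053311870517
turn 0.0005
```

Call:
arm_command(
  deltas=[
    [0.025,0,0,0],
    [0.045,0,0,0],
    [0.055,0,0,0],
    [0.055,0,0,0],
    [0.045,0.01,-0.001,0],
    [0.028,0.02,0,0],
    [0.0155,0.03,0,0],
    [0,0.022,0,0],
    [0,0,0,0],
  ],
)

```text
time: 34.38
tool_pos: [0.5298, 0.224, 0.2871]
tcp_rot: [-1.068, -1.399, 1.406]
wrist_force: [-1.2, 0.6, -0.2]
width: 0.526
```

```bash
python3 zoom.py m1 "(435,175,80,75)"; python3 - <<'E'
from h import *
to([.5318,.2252,.2],1.838)
E
```

```text
t 34.38 pos [0.5298 0.224  0.2871] jaw 1.8377 F [-1.17  0.63 -0.17] w 0.526 tool delta [ 0.0006 -0.0129 -0.0022] n>= 0.21491073732112018
t 34.48 pos [0.5316 0.224  0.2901] jaw 1.8373 F [-0.49  0.53  0.78] w 0.527 tool delta [ 0.0011  0.0901 -0.0004] n>= 1.5013838071101535
turn -0.0007
```

View pics/m1s.png

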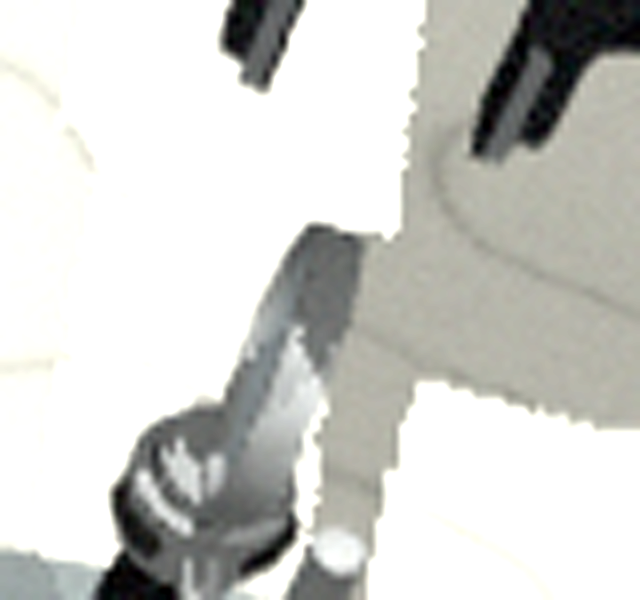

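View pics/m1t.png

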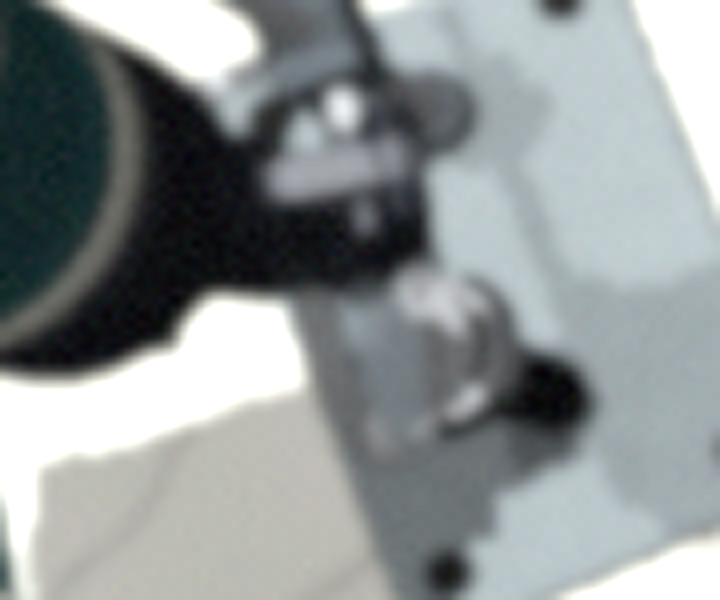

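Call:
arm_command(
  deltas=[
    [0.001,0.015,0,0],
    [0,0.025,0,0],
    [0,0.025,0,0],
    [0,0.015,0,0],
    [0,0.006,0,0],
    [0,0,0,0],
  ],
)

```text
time: 35.22
tool_pos: [0.5316, 0.2246, 0.2035]
tcp_rot: [-1.071, -1.403, 1.403]
wrist_force: [-0.6, 0.3, 0.8]
width: 0.522
```

Call:
arm_command(
  deltas=[
    [0,0,0,0],
    [0,0,0,0],
    [0,0,0,0],
    [0,0,0,0],
  ],
  fingers=0.0,
  newtons=25,
)

```text
time: 35.72
tool_pos: [0.5321, 0.2253, 0.2045]
tcp_rot: [-1.072, -1.406, 1.401]
wrist_force: [0.8, 2.3, 4.0]
width: 0.133
```

```bash
python3 zoom.py m2 "(435,175,80,75)"; python3 - <<'E'
from h import *
to([.5318,.2252,.2],1.838)
E
```

```text
t 35.73 pos [0.5321 0.2253 0.2045] jaw 1.8381 F [0.83 2.31 4.01] w 0.133 tool delta [ 0.0001 -0.0955  0.0001] n>= 1.591362952152723
t 35.83 pos [0.5321 0.2253 0.2045] jaw 1.838 F [0.11 2.77 4.11] w 0.138 tool delta [0.     0.0045 0.0003] n>= 0.07518482069200685
turn 0.0
```

View pics/m2s.png

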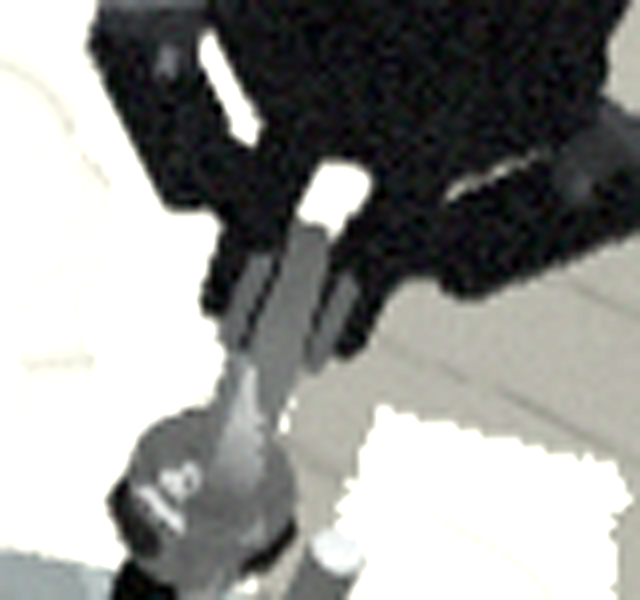

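Call:
arm_command(
  deltas=[
    [0,0,0,0],
    [0,0.001,0,0],
    [0,0.001,0,0],
    [0,0.001,0,0],
    [0,0,0,0],
  ],
  newtons=60,
)

```text
time: 36.45
tool_pos: [0.5324, 0.2254, 0.2045]
tcp_rot: [-1.072, -1.407, 1.4]
wrist_force: [-5.0, 1.8, 17.2]
width: 0.129
```

Call:
arm_command(
  deltas=[
    [0,0.001,0,0],
    [0,0.001,0,0],
    [0,0.001,0,0],
    [0,0,0,0],
  ],
)

```text
time: 36.95
tool_pos: [0.5326, 0.2256, 0.2045]
tcp_rot: [-1.073, -1.408, 1.4]
wrist_force: [-9.4, -0.6, 29.8]
width: 0.128
```

Call:
arm_command(
  deltas=[
    [0,-0.003,0,0],
    [0,-0.003,0,0],
    [0,0,0,0],
  ],
)

```text
time: 37.33
tool_pos: [0.5321, 0.2252, 0.2046]
tcp_rot: [-1.071, -1.405, 1.401]
wrist_force: [0.5, 3.6, 7.6]
width: 0.127
```

Call:
arm_command(
  deltas=[
    [0,0,0,0],
    [0,0,0,0],
    [0,0,0,0],
  ],
  fingers=0.045,
)

```text
time: 37.7
tool_pos: [0.5308, 0.2239, 0.2022]
tcp_rot: [-1.07, -1.401, 1.405]
wrist_force: [0.4, -0.6, -0.6]
width: 0.528
```

Call:
arm_command(
  deltas=[
    [0,-0.01,0,0],
    [0,-0.03,0,0],
    [0,-0.05,0,0],
    [0,-0.05,0,0],
    [-0.03,-0.03,0,0],
    [-0.05,0,0,0],
    [-0.06,0,0,0],
    [-0.06,0,0,0],
    [-0.05,0,0,0],
    [-0.02,0,0,0],
    [0,0,0,0],
  ],
)

```text
time: 39.08
tool_pos: [0.6028, -0.0367, 0.3735]
tcp_rot: [-1.072, -1.402, 1.401]
wrist_force: [-0.6, 0.5, -0.6]
width: 0.531
```

```bash
python3 zoom.py k3 "(435,175,80,75)"; cat > ov.py <<'E'
import sys
from hfit import *
o=sys.argv[1]
cams={n:read_camera(n) for n in("scene","top")}
out=[]
for n,(x0,y0,w,h) in {"scene":(430,180,65,80),"top":(140,195,65,80)}.items():
    uv={"scene":(461.45,234.1),"top":(184.27,233.4)}[n];ring=ray(cams[n],uv,.145)
    im=cv2.imread(f"pics/raw_{n}_{o}.png");im=cv2.convertScaleAbs(cv2.resize(im[y0:y0+h,x0:x0+w],None,fx=6,fy=6,interpolation=cv2.INTER_CUBIC),alpha=1.6)
    L=ring+[0,0,.046];zt=np.array([-np.sin(.267),np.cos(.267),0])
    for P in (cyl(ring,ring-[0,0,.0001],.021,60),cyl(ring,ring+[0,0,.007],.017,60),cyl(L-.006*zt,L+.006*zt,.038,60)):
        q=((hull(proj(cams[n],P))+.5-[x0,y0])*6-.5).astype(int);cv2.polylines(im,[q],True,(0,0,255),1)
    out.append(im)
cv2.imwrite(f"pics/{o}o.png",np.hstack(out))
E
python3 ov.py k3
```

```text
t 39.08 pos [ 0.6028 -0.0367  0.3735] jaw 1.8358 F [-0.61  0.45 -0.61] w 0.531 tool delta [ 2.713e-01  7.360e-02 -1.000e-04] n>= 4.521898228062573
```

View pics/k3o.png

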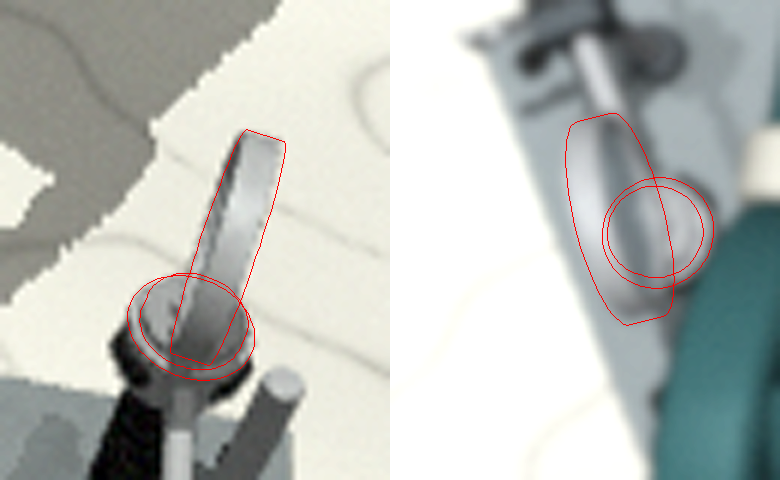

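View pics/k3s.png

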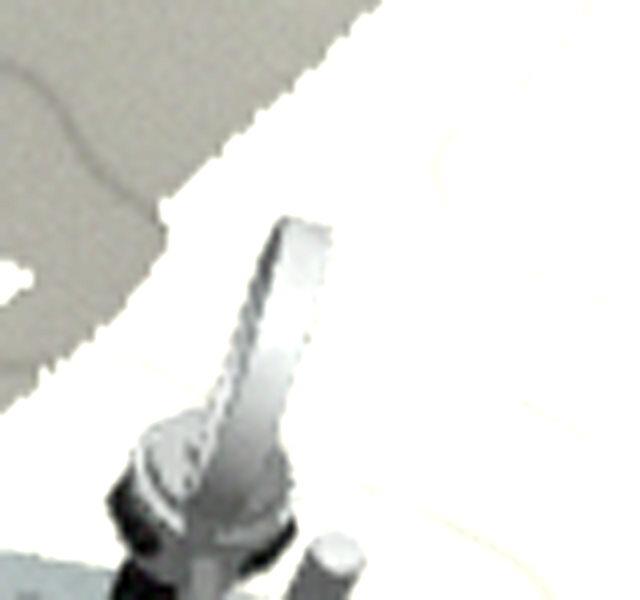

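```bash
python3 - <<'E'
import cv2,numpy as np
for n,bs in (("scene",{"oil":(305,245,335,285),"pot":(340,285,395,360),"dish":(222,218,278,270)}),("top",{"dish":(325,130,375,180)})):
    a=cv2.imread(f"pics/{n}0.png").astype(int);b=cv2.imread(f"pics/raw_{n}_k3.png").astype(int)
    for k,(x0,y0,x1,y1) in bs.items(): print(n,k,np.abs(a-b)[y0:y1,x0:x1].mean().round(2),np.abs(a-b)[y0:y1,x0:x1].max())
def blue(im,box):
    x0,y0,x1,y1=box;c=im[y0:y1,x0:x1].astype(int);m=(c[:,:,0]>c[:,:,2]*2+20);p=np.argwhere(m)[:,::-1]+[x0,y0];return p.min(0),p.max(0),cv2.minAreaRect(p.astype(np.float32))
for n,box in(("scene",(280,125,350,195)),("top",(335,230,400,300))):
    for f in(f"{n}0",f"raw_{n}_k3"): print(f,blue(cv2.imread(f"pics/{f}.png"),box))
from workcell import job; print(job.finish_job())
E
```

```text
scene oil 6.55 16
scene pot 5.9 16
scene dish 6.93 11
top dish 29.92 124
scene0 (array([287, 138]), array([337, 185]), ((311.45001220703125, 160.64999389648438), (44.271888732910156, 41.42583084106445), 18.434946060180664))
raw_scene_k3 (array([287, 138]), array([337, 185]), ((311.7500305175781, 160.75), (44.271888732910156, 41.42583084106445), 18.434946060180664))
top0 (array([344, 242]), array([390, 292]), ((366.7059020996094, 266.32354736328125), (44.141483306884766, 38.07809066772461), 75.96376037597656))
raw_top_k3 (array([344, 242]), array([390, 292]), ((366.5, 266.5), (43.89894104003906, 38.07809066772461), 75.96376037597656))
the job is handed in; nothing more can be done
None
```

The magnifier is in the ring holder with its collar sitting on the ring, and I handed the job in at about 39 s of the 61 s allowed.

**How it went:**
- I gripped the lens across its rim and lifted it off the slide box. I let the handle swing down in the grip, then caught its tip in the ring's bore to bring it upright.
- I then pushed it down gently until the collar touched. The vertical force reached about 17 N.

**Problem found and mended:** After the first release, and a top push of about 20 N, the picture showed the lens leaning roughly 4° with a small gap under one side of the collar. I turned the gripper 90°, squared the lens upright between the pads, and pressed again to about 30 N. It did not go down any further.

**Last checks:**
- **Fit:** In both cameras the lens and collar lie on the outline expected when fully home. The scene view shows no gap under the collar, and the gripper was well clear.
- **Slide box:** It sits at the same pixels before and after, to within 0.3 px.
- **Bystanders:** The oil bottle, pen pot and dishes look unchanged in the scene camera, apart from a small brightness change. In the top camera the dish region differed from the start. The arm was over or beside it in that view, so I could not confirm the dishes from there.
- **Slide box contact:** While I gripped the lens, the fingertips pressed on the box with about 11 N. It did not move.

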